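# Load a pipe ring into the compression rig

## Task

Set up the compression rig: thread the black pipe ring over the post and down round the low boss, flat on the base, then the brass pressure plate, turned so that its notch takes the small guide pin, then the dark steel weight, each fully home and flat on the part below it. Guide the weight all the way down before letting go, so that it never drops onto the stack. Leave the jar beside the rig and the caliper where they are.

Things in the scene. Friction and masses are not known exactly. Their poses are not given: they have to be found in the camera images.
- rig: The fixed, upright rig: grey base plate 130 x 110 mm, top face 18 mm above the bench; origin on the bench under the post, x and y along its sides, z up. Round the post stands a steel boss 32.5 mm in diameter (28.5 mm at its chamfered top), 5 mm high. All else on the base is flush, except post and guide pin; both y sides of the post are free
- rig_seat (a point): On the axis of the rig's steel post, level with the base's top face, where the pipe ring must lie; axes as the rig's. The post is 14 mm in diameter and its top is 57 mm above this point, the last 10 mm tapered to a blunt nose
- rig_pin (a point): On the axis of the rig's steel guide pin, 3 mm below its top. The pin is 6 mm in diameter and 28 mm high above the base face, its last 3 mm tapered. It stands 28 mm from the post's axis in the rig's -x direction, roughly on the robot's side
- ring_center (a point): Centre (half-way up, on the axis) of the black plastic pipe ring with thin blue stripes: outside 45 mm, bore 36 mm, 20 mm high, about 30 g. It lies flat on the bench, axis (z) upright. It fits the boss with 1.75 mm play all round. When home, this point is 10 mm above the seat
- plate_center (a point): Centre (half-way up, on the axis) of the brass pressure plate: a disc 66 mm in diameter, 12 mm thick, about 250 g, with a chamfered 17 mm bore (1.5 mm play round the post) and one rim notch, 12 mm wide and 9 mm deep, in its -x direction. It lies flat, z up. When home, this point is 26 mm above the seat and its x axis points as the rig's
- plate_notch (a point): The middle of the plate's notch, 28 mm from the plate's centre in the plate's -x direction, half-way up; axes as the plate's. It must come to stand at the guide pin
- weight_center (a point): Centre (half-way up, on the axis) of the dark blued steel weight: a ring 60 mm in diameter, 20 mm high, with a fine groove round it, about 400 g, with a chamfered 17 mm bore (1.5 mm play round the post). It lies flat on the bench, z up. When home, this point is 42 mm above the seat
- weight: The same weight; its origin is the centre of its underside, z up
- sample_jar: Bystander: a small jar with white lid and dark grey content, 50 mm wide and 78 mm high, standing on the bench beside the rig; its origin is the centre of its underside. Loose, do not disturb
- caliper: Bystander: a steel vernier caliper, 248 mm long, 70 mm wide, 16 mm high, lying on the bench to the left of the parts; its origin is at the middle of its underside, its length runs along its y. Loose, do not disturb
Things that resemble listed ones, but are neither listed nor needed, are in the scene too. What is shaped like the weight but pink or turquoise is not meant.

How it is judged:
By the outcome, as a careful person would: the job done as asked, in the order asked, and still so for the second after the job is handed in, with the robot touching nothing.
It also fails if it takes over 67 s, if anything falls off the work surface, if the arm or the gripper's body presses on something with over 40 N, if the wrist force passes 120 N, or if a joint passes its speed limit or range.

## Robot

A 7-joint arm with a two-finger parallel gripper is mounted at the origin on a cart in front of the work surface, level with it; the furniture and walls round the work are solid. World frame = base frame: x ahead of the robot, y to its left, z up, the work surface at z = 0. Lengths are in mm, angles in rad, forces in N, time in s.
With the tool pointing down it reaches from about 400 to 875 mm from the base axis. Payload 4.4 kg.
Tool frame: the origin (TCP) lies at the very end of the fingers, on their centre line; the grasp point (between the pads) lies 19 mm behind it; z points along the fingers, x is the direction in which the jaws open and shut, and the axes are right-handed (so a half turn about z gives the same grasp; the last joint's range is limited). The gripper opens to 85 mm and grips with 20 to 120 N. Pads are 22 mm wide; open, the fingers measure 114 mm over their backs; the gripper's body (76 mm by 85 mm) begins 54 mm behind the grasp point. The pads swing forward as they close: fully open they stand 13 mm farther back than shut.
Start: joints at [-1.198, 0.628, 0.038, 1.517, -0.027, 0.996, -0.02], TCP at [276.134, 588.445, 231.313] pointing down, gripper open.
Joint ranges: [-3.06, 3.06], [-0.37, 2.12], [-1.25, 1.32], [0.18, 2.47], [-1.1, 4.24], [0.23, 1.98], [-2.94, 2.94]. Speed limits (rad/s): [2.57, 2.57, 3.14, 3.14, 3.14, 3.14, 3.14].

## Interface

Orientations are given as [roll, pitch, yaw] about the fixed x, y, z axes, in that order (R = Rz(yaw) Ry(pitch) Rx(roll)).
In Python, from cell import * gives the robot as it stands. The module is installed in compiled form; this text tells all that it offers.
- The arm moves only by the tool play_rows, never from a script. Its argument "targets" is a list of rows, each an object with "slide": the shift along the tool's x, y, z in mm, a list of three; "turn": the turn, a rotation vector about the tool's x, y, z in degrees, a list of three; "hand": the finger opening in mm, from 0 to 85.4. A call has 1 to 5 rows; each row shifts and turns the commanded pose from where the row before left it, along the tool's axes as they then stand; what a row does not reach is not made up. A row lasts 1/8 s, in which the tool goes at most 62.5 mm and 10.7 degrees, less where a joint would pass 70% of its speed; a pose out of reach is approached as far as the arm can. A call is refused whole if a number of a shift passes 62.5 or a number of a turn 10.7, either way. A call with a gripper value outside its range is refused whole. The fingers move at their own pace and stop on an object; the grip force is fixed at half the most. Time passes only in rows, so rows that do not move let the fingers close. It gives the time, the measured TCP pose, the force and the opening at its end, in the units of the state.
- read_state(): the state, without advancing time (a new reading comes with each control period).
- get_image(name): name is "scene" or "top"; returns (picture, depth): 420x560x3 uint8, blue, green, red; 420x560 float32, mm along the optical axis (not along the pixel's ray), 0 where there is no reading.
- calibration(name): a dict with "K" (3x3 intrinsics, pixels), "R" (3x3) and "t" (3): a world point X has camera coordinates R X + t. Camera axes: x right, y down, z forward; pixel columns grow to the right and rows downward; lengths in mm; the calibration is good to about 2 mm. A picture is of the moment at which its call begins. calibration takes no time and is no camera call.
- finish_job(): hands the job in, once; it reports no verdict.
The state is a dict: "clock": time; "qpos": joint angles; "qd": joint speeds; "tau": joint torques, N m; "eef_pos": TCP position; "tool_rot": TCP orientation; "force": force on the tool from outside, world axes, zero at the start; "torque": the same for the moment, N m; "width": finger opening in mm.
Only numpy, scipy, OpenCV 4.12 (cv2) and the standard library are available. Lean on these libraries where they do the work, as an engineer would, in place of code of your own. Each camera call takes 0.05 s, during which the arm holds its last target.

## Working session

There is one attempt and no reset: what is moved stays moved. The work goes in short steps, Python scripts to look and compute and a tool call to move; the robot and the scene stay as the last step left them, time stands still between calls to the robot, and variables do not carry over. Pictures are saved under pics/ and viewed, and the job is handed in when it is done.

Besides the shell and the picture viewer there is one more tool, called as name([rows], argument=value, ...), one row to a line, values as JSON. play_rows: Moves the arm, as the interface text tells. Its arguments: {"type":"object","properties":{"targets":{"type":"array"}},"required":["targets"]}

```bash
mkdir -p pics
cat > h.py <<'E'
from cell import *
import numpy as np, cv2
def grab(n,tag):
    im,d=get_image(n); im=np.array(im); cv2.imwrite(f'pics/{tag}.png',im); np.savez(f'pics/{tag}.npz',im=im,d=d); return im,d
def ray(n,uv,z):
    c=calibration(n);K,R,t=[np.array(c[k],float) for k in 'KRt']
    d=R.T@np.linalg.inv(K)@np.array([uv[0],uv[1],1.]); o=-R.T@t
    return o+d*(z-o[2])/d[2]
def proj(n,X):
    c=calibration(n);K,R,t=[np.array(c[k],float) for k in 'KRt']
    p=K@(R@np.array(X,float)+t); return p[:2]/p[2]
def dep(n,uv,d):
    c=calibration(n);K,R,t=[np.array(c[k],float) for k in 'KRt']
    return R.T@(np.linalg.inv(K)@np.array([uv[0],uv[1],1.])*d-t)
E
python3 - <<'E'
from h import *
for n in('scene','top'):
    grab(n,n+'0'); c=calibration(n); R=np.array(c['R']);print(n,c['K'],-R.T@np.array(c['t']),R)
print(read_state())
E
```

```text
scene [[412.70794991   0.         281.32957636]
 [  0.         412.70794991 207.09912863]
 [  0.           0.           1.        ]] [ 115.11838248 -387.82351764  538.46733708] [[ 0.81262554 -0.58277148  0.004139  ]
 [-0.30641535 -0.43328994 -0.84756679]
 [ 0.49573115  0.68748617 -0.5306726 ]]
top [[457.87623272   0.         278.97580442]
 [  0.         457.87623272 206.86263354]
 [  0.           0.           1.        ]] [501.54945502 214.644514   975.36356669] [[-0.01818755 -0.99981574  0.00614006]
 [-0.99913869  0.01794547 -0.03741443]
 [ 0.03729735 -0.00681525 -0.99928097]]
{'clock': 0.1, 'qpos': array([-1.19775544,  0.62923955,  0.03845774,  1.51824156, -0.02704754,
        0.99633514, -0.01999187]), 'qd': array([-0.00091222, -0.00349311, -0.00047267, -0.00122762,  0.00147999,
        0.00100157,  0.00062636]), 'tau': array([ 3.19506165e-03, -5.64527893e+01,  1.23075932e+00, -1.93974352e+01,
        1.13489651e-02,  5.38164546e-03, -1.52322724e-05]), 'eef_pos': array([275.90840116, 587.92116334, 230.49887121]), 'tool_rot': array([-3.14157655e+00,  1.70595021e-03,  1.13192782e+00]), 'force': array([0.47714223, 0.2289407 , 0.10633772]), 'torque': array([-0.05196896,  0.02508275, -0.03919369]), 'width': 85.53639438360149}
```

View pics/scene0.png

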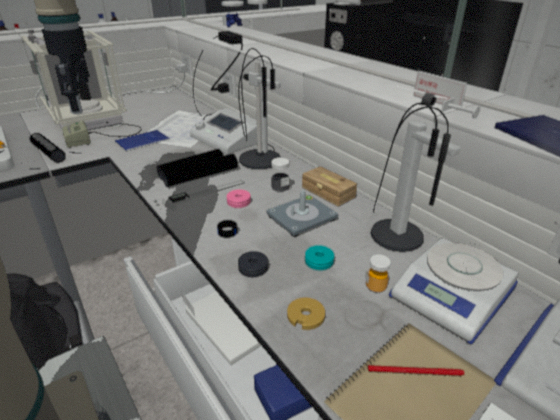

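View pics/top0.png

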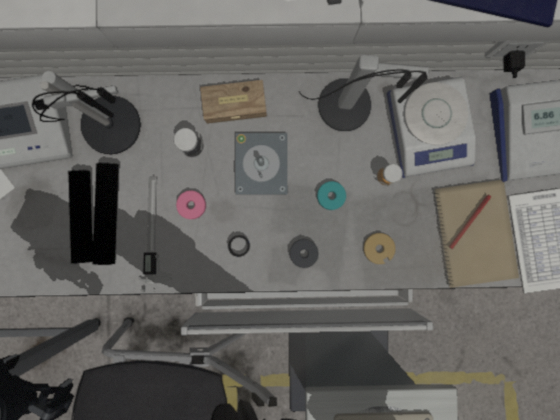

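Run:
```python
from h import *
im=np.load('pics/top0.npz')['im']; s=np.load('pics/scene0.npz')['im']
a=cv2.resize(im[115:275,170:410],(780,520),interpolation=cv2.INTER_CUBIC)
cv2.imwrite('pics/c_top.png',a)
b=cv2.resize(s[150:340,205:395],(600,600),interpolation=cv2.INTER_CUBIC)
cv2.imwrite('pics/c_sc.png',b)
d=np.load('pics/top0.npz')['d']
for nm,u in dict(bench=(330,230),plate=(380,240),plate2=(372,250),weight=(295,253),ring=(229,244),turq=(332,187),post=(261,160),base=(240,175),lid=(185,139)).items():
    print(nm,u,ray('top',u,0).round(1),dep('top',u,d[u[1],u[0]]).round(1))
```

```text
bench (330, 230) [486.7 100.3   0. ] [486.7 100.5   1.8]
plate (380, 240) [463.5  -5.8   0. ] [464.   -2.9  12.7]
plate2 (372, 250) [442.6  11.8   0. ] [443.3  14.3  12. ]
weight (295, 253) [439.3 175.7   0. ] [440.5 176.5  19.3]
ring (229, 244) [460.9 315.6   0. ] [461.7 313.6  19. ]
turq (332, 187) [578.4  93.9   0. ] [576.8  96.4  19.7]
post (261, 160) [639.  244.6   0. ] [628.7 242.4  72.6]
base (240, 175) [607.5 290.    0. ] [605.5 288.6  18.5]
lid (185, 139) [686.9 406.5   0. ] [672.1 391.2  78. ]
```

View pics/c_top.png

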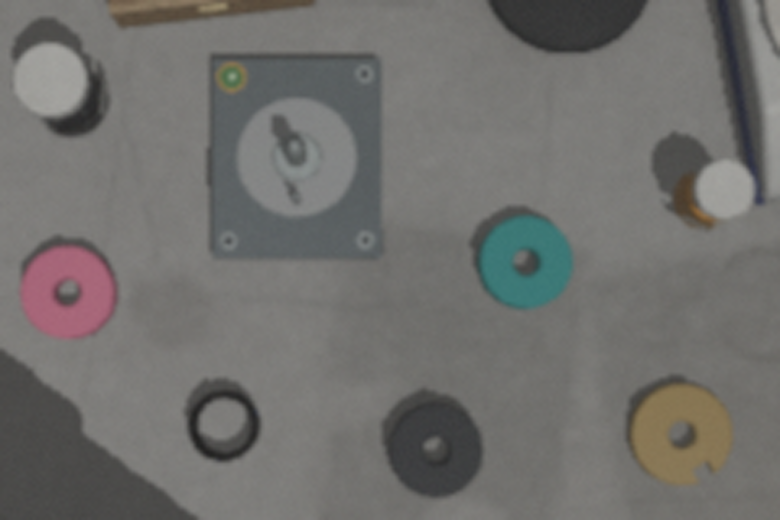

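View pics/c_sc.png

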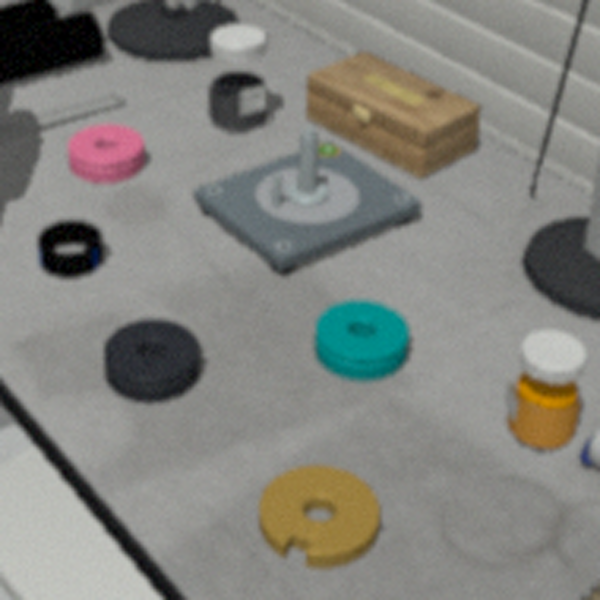

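```bash
cat > meas.py <<'E'
from h import *
def blob(im,mask,near,tag=None):
    n,l,st,c=cv2.connectedComponentsWithStats(mask.astype(np.uint8),connectivity=4)
    best=min((i for i in range(1,n) if st[i,4]>60),key=lambda i:np.hypot(*(c[i]-near)))
    return (l==best),st[best],c[best]
def worldhull(n,mask,z):
    cn,_=cv2.findContours(cv2.resize(mask.astype(np.uint8)*255,None,fx=4,fy=4,interpolation=cv2.INTER_LINEAR)//128,cv2.RETR_EXTERNAL,cv2.CHAIN_APPROX_NONE)
    p=max(cn,key=len)[:,0]; p=(p+.5)/4-.5
    return np.array([ray(n,q,z)[:2] for q in p])
E
python3 - <<'E'
from meas import *
for n in('top','scene'):
    f=np.load(f'pics/{n}0.npz');im=f['im'].astype(int)
    pts=dict(top=dict(ring=(238,244),weight=(304,253),plate=(380,249),base=(240,175),rigdisc=(255,172),bench=(270,220),post=(261,160)),
     scene=dict(ring=(218,229),weight=(253,264),plate=(300,323),base=(280,222),rigdisc=(298,218),bench=(290,270),post=(303,200)))[n]
    for k,(u,v) in pts.items():
        print(n,k); print(im[v-1:v+2,u-1:u+2].mean((0,1)).round(0))
E
```

```text
top ring
[122. 124. 125.]
top weight
[80. 82. 83.]
top plate
[82. 85. 87.]
top base
[100.  98.  93.]
top rigdisc
[133. 133. 132.]
top bench
[116. 119. 120.]
top post
[114. 115. 111.]
scene ring
[52. 45. 40.]
scene weight
[50. 45. 43.]
scene plate
[ 76. 111. 128.]
scene base
[96. 93. 86.]
scene rigdisc
[156. 155. 151.]
scene bench
[139. 142. 141.]
scene post
[125. 125. 118.]
```

Run:
```python
from meas import *
def up(a,s=8): return cv2.resize(a,None,fx=s,fy=s,interpolation=cv2.INTER_CUBIC)
im=np.load('pics/top0.npz')['im']
t=[up(im[228:278,280:330],5)]+[up(im[222:272,355:405],5)]+[up(im[220:270,213:263],5)]
r=up(im[125:200,225:300],5); r=cv2.resize(r,(250,250))
a=np.hstack(t+[]); 
b=[np.clip(120+6*(up(im[y:y+50,x:x+50].astype(np.float32),5)[...,0]-up(im[y:y+50,x:x+50].astype(np.float32),5)[...,2]),0,255).astype(np.uint8) for y,x in((228,280),(222,355),(220,213))]
c=np.hstack([cv2.merge([q]*3) for q in b])
e=cv2.convertScaleAbs(a,alpha=2,beta=-40)
cv2.imwrite('pics/d1.png',np.vstack([e,c]))
cv2.imwrite('pics/d2.png',cv2.convertScaleAbs(up(im[125:200,225:300],8),alpha=1.6,beta=-60))
```

```text
(no output)
```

View pics/d1.png

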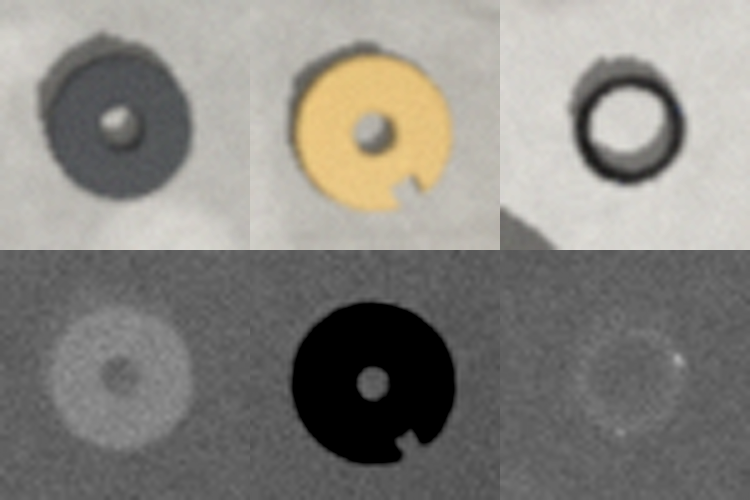

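View pics/d2.png

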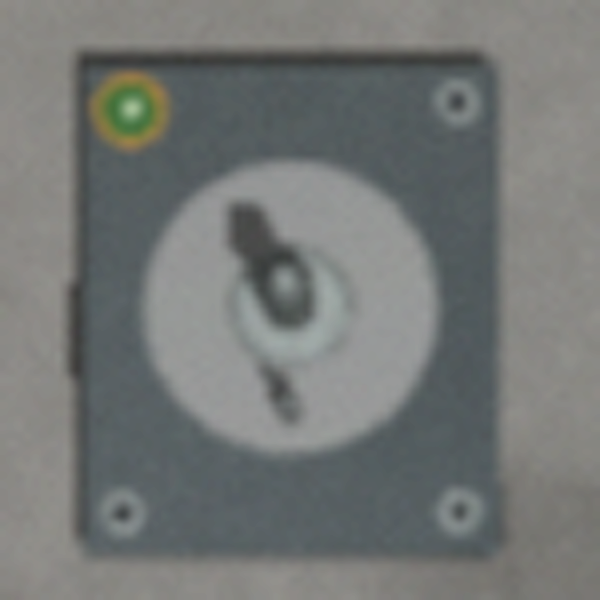

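```bash
cat > m2.py <<'E'
from meas import *
from scipy.optimize import least_squares
def fitc(p,r=None):
    f=(lambda q:np.hypot(p[:,0]-q[0],p[:,1]-q[1])-(r or q[2]))
    s=least_squares(f,[*p.mean(0),r or np.ptp(p[:,0])/2],loss='soft_l1',f_scale=.7)
    return s.x[:2],(r or s.x[2]),np.abs(s.fun).mean() if 0 else np.median(np.abs(f(s.x)))
def up(a,s=6):
    # upsampled about window; pixel centre mapping handled by resize
    return cv2.resize(a.astype(np.float32),None,fx=s,fy=s,interpolation=cv2.INTER_CUBIC)
def cont(n,ch,win,z,thr,lo=True,near=None,ext=True,S=6):
    x0,y0,x1,y1=win
    a=up(cv2.GaussianBlur(ch.astype(np.float32),(3,3),0.6)[y0:y1,x0:x1],S)
    m=((a<thr) if lo else (a>thr)).astype(np.uint8)
    k,l,st,c=cv2.connectedComponentsWithStats(m,connectivity=4)
    i=1+np.argmax(st[1:,4]); m=(l==i).astype(np.uint8)
    cn,h=cv2.findContours(m,cv2.RETR_CCOMP,cv2.CHAIN_APPROX_NONE)
    out=[]
    for c_ in sorted(cn,key=len,reverse=True):
        p=(c_[:,0]+.5)/S-.5+np.array([x0,y0])
        out.append(np.array([ray(n,q,z)[:2] for q in p]))
    return out
E
python3 - <<'E'
from m2 import *
im=np.load('pics/top0.npz')['im'].astype(np.float32); g=im.mean(2); br=cv2.GaussianBlur(im[...,0]-im[...,2],(3,3),0.8)
# plate
o=cont('top',br,(355,222,405,272),12,-18)
P=o[0]; c,r,e=fitc(P); print('plate rim',c,r,e); print(' known r',fitc(P,33))
b=[fitc(q) for q in o[1:] if len(q)>60]; print(' bore',b)
dd=P-c; rr=np.hypot(*dd.T); s=dd[rr<r-2.5]; print(' notch pts',len(s)); 
a=np.arctan2(s[:,1],s[:,0]); print(' notch az',np.degrees([np.median(a),(a.min()+a.max())/2,np.arctan2(*s.mean(0)[::-1])]))
# weight
for thr in(5,6):
  o=cont('top',br,(280,228,330,278),20,thr,False); print('weight br',[fitc(q) for q in o[:2]], fitc(o[0],30))
for thr in(68,74):
  o=cont('top',g,(280,228,330,278),20,thr); print('weight g',[fitc(q) for q in o[:2]])
for thr in(50,58,65):
  o=cont('top',g,(213,222,263,265),20,thr); print('ring',[fitc(q) for q in o[:2]])
# rig
for thr in(115,120):
  o=cont('top',g,(225,125,300,200),18,thr,True); print([ (len(q),fitc(q)) for q in o[:2]])
E
```

```text
plate rim [447.0780901   -0.87039991] 33.91780486945839 0.2550225503501977
 known r (array([447.43545347,  -0.49269361]), 33, np.float64(0.9551921753731207))
 bore [(array([446.7549482 ,  -0.79559807]), np.float64(6.898507821339703), np.float64(0.09694227569765212))]
 notch pts 46
 notch az [-152.12338114 -151.68895436 -151.93141137]Traceback (most recent call last):
  File "<stdin>", line 11, in <module>
  File "m2.py", line 15, in cont
    i=1+np.argmax(st[1:,4]); m=(l==i).astype(np.uint8)
        ~~~~~~~~~^^^^^^^^^^
    return _wrapfunc(a, 'argmax', axis=axis, out=out, **kwds)
    return bound(*args, **kwds)
ValueError: attempt to get argmax of an empty sequence
```

Run:
```python
from m2 import *
im=np.load('pics/top0.npz')['im'].astype(np.float32); g=im.mean(2); br=cv2.GaussianBlur(im[...,0]-im[...,2],(5,5),1.2)
for thr in(-1.5,-.5,.5):
  o=cont('top',br,(280,228,330,278),20,thr,False); print('weight br',[fitc(q) for q in o[:2]], fitc(o[0],30))
for thr in(60,68,74):
  o=cont('top',g,(280,228,330,278),20,thr); print('weight g',[fitc(q) for q in o[:2]])
for thr in(50,58,65):
  o=cont('top',g,(213,222,263,265),20,thr); print('ring',[fitc(q) for q in o[:2]])
for thr in(112,116,120):
  o=cont('top',g,(225,125,300,200),18,thr,True); print('disc',[ (len(q),fitc(q)) for q in o[:2]])
for thr in(1,2,3):
  o=cont('top',br,(225,125,300,200),18,thr,False); q=o[0].astype(np.float32)
  print('base',cv2.minAreaRect(q))
# screws in d2 coords
for d in((457,101),(122,513),(459,512),(130,108),(290,412),(288,285),(291,307)):
  uv=(225+(d[0]+.5)/8-.5,125+(d[1]+.5)/8-.5); print(d,ray('top',uv,18)[:2].round(1),ray('top',uv,46)[:2].round(1),ray('top',uv,75)[:2].round(1))
```

```text
weight br [(array([441.08710272, 158.98000219]), np.float64(30.8636393896123), np.float64(0.28205058402685523)), (array([441.28303148, 159.14088559]), np.float64(5.721941122792693), np.float64(0.09462701230981718))] (array([441.01952456, 158.96587476]), 30, np.float64(0.8348633218175934))
weight br [(array([440.75254711, 158.87083189]), np.float64(29.371892146253426), np.float64(0.22985343645160405)), (array([440.82591526, 158.76507904]), np.float64(7.5995326982585), np.float64(0.14218907147359783))] (array([440.83574126, 158.86842889]), 30, np.float64(0.6208421569792115))
weight br [(array([440.588634  , 158.78885041]), np.float64(27.8935704221314), np.float64(0.19725406306492133)), (array([440.40693605, 158.46266964]), np.float64(9.313971594185404), np.float64(0.1948133128445768))] (array([440.71476834, 159.03484027]), 30, np.float64(2.0978626715323436))
weight g [(array([442.54012184, 160.20221367]), np.float64(26.355192042922866), np.float64(1.2174404128879353))]Traceback (most recent call last):
  File "<stdin>", line 6, in <module>
  File "m2.py", line 20, in cont
    out.append(np.array([ray(n,q,z)[:2] for q in p]))
                         ~~~^^^^^^^
  File "h.py", line 6, in ray
    c=calibration(n);K,R,t=[np.array(c[k],float) for k in 'KRt']
ValueError: time passes only in moves, steps and waits
```

```bash
sed -i 's/^def ray/import functools\ncalibration=functools.lru_cache(None)(calibration)\ndef ray/' h.py
python3 - <<'E'
from m2 import *
im=np.load('pics/top0.npz')['im'].astype(np.float32); g=im.mean(2); br=cv2.GaussianBlur(im[...,0]-im[...,2],(5,5),1.2)
for thr in(60,68,74):
  o=cont('top',g,(280,228,330,278),20,thr); print('weight g',[fitc(q) for q in o[:2]])
for thr in(50,58,65):
  o=cont('top',g,(213,222,263,265),20,thr); print('ring',[fitc(q) for q in o[:2]])
for thr in(112,116,120):
  o=cont('top',g,(225,125,300,200),18,thr,True); print('disc',[ (len(q),fitc(q)) for q in o[:2]])
for thr in(1,2,3):
  o=cont('top',br,(225,125,300,200),18,thr,False); q=o[0].astype(np.float32)
  print('base',cv2.minAreaRect(q))
for d in((457,101),(122,513),(459,512),(130,108),(290,412),(288,285),(291,307)):
  uv=(225+(d[0]+.5)/8-.5,125+(d[1]+.5)/8-.5); print(d,ray('top',uv,18)[:2].round(1),ray('top',uv,46)[:2].round(1),ray('top',uv,75)[:2].round(1))
E
```

```text
weight g [(array([442.54012184, 160.20221367]), np.float64(26.355192042922866), np.float64(1.2174404128879353))]
weight g [(array([442.60212821, 159.90080959]), np.float64(29.469332228962113), np.float64(0.49637256525984697)), (array([442.88888209, 160.22144846]), np.float64(7.429332425638372), np.float64(0.2948914208900133))]
weight g [(array([443.32987502, 160.47652185]), np.float64(30.962416802181206), np.float64(0.9861538399635457)), (array([443.54243797, 160.53577626]), np.float64(6.204826137406366), np.float64(0.368508528195191))]
ring [(array([458.80849309, 294.33243042]), np.float64(19.79590819419812), np.float64(1.0897606005472973))]
ring [(array([459.11158159, 294.24968571]), np.float64(21.564247770835436), np.float64(0.26450400980604627)), (array([459.43526772, 293.8677721 ]), np.float64(18.01834872171848), np.float64(0.27776402971442593))]
ring [(array([459.34082122, 294.25419506]), np.float64(22.17931254606033), np.float64(0.25621345269353846)), (array([459.63320274, 294.00499015]), np.float64(17.366957358546912), np.float64(0.25659775765308446))]
disc [(1744, (array([62
[... 639 characters left out ...]
93141661)))]
base ((629.7408447265625, 244.44302368164062), (111.02212524414062, 130.85653686523438), 89.16635131835938)
base ((629.7386474609375, 244.35104370117188), (109.16409301757812, 129.32337951660156), 88.98098754882812)
base ((629.5341796875, 244.3865966796875), (108.3548355102539, 127.59378051757812), 89.02819061279297)
(457, 101) [683.9 199.7] [678.6 200.2] [673.  200.6]
(122, 513) [576.8 289.4] [574.6 287.2] [572.4 285. ]
(459, 512) [575.5 201.2] [573.4 201.6] [571.1 202. ]
(130, 108) [683.5 285.7] [678.2 283.7] [672.7 281.5]
(290, 412) [602.6 245. ] [599.6 244.1] [596.6 243.2]
(288, 285) [636. 245.] [632.1 244.1] [628.  243.2]
(291, 307) [630.2 244.3] [626.5 243.4] [622.6 242.5]
```

Run:
```python
from m2 import *
im=np.load('pics/scene0.npz')['im'].astype(np.float32); g=im.mean(2); br=cv2.GaussianBlur(im[...,0]-im[...,2],(5,5),1)
o=cont('scene',br,(280,290,335,335),12,-20); b=[fitc(q) for q in o[1:] if len(q)>40];print('plate(rim incl side)',fitc(o[0]),'bore',b)
for thr in(125,132,138):
  o=cont('scene',g,(262,185,342,238),18,thr,False); print('disc',[(len(q),fitc(q)) for q in o[:3]])
cv2.imwrite('pics/e1.png',np.hstack([cv2.convertScaleAbs(cv2.resize(im[y:y+45,x:x+55],(380,310),interpolation=cv2.INTER_CUBIC),alpha=1.6,beta=-50) for y,x in((190,275),(242,227))]))
cv2.imwrite('pics/e2.png',np.hstack([cv2.convertScaleAbs(cv2.resize(im[y:y+45,x:x+55],(380,310),interpolation=cv2.INTER_CUBIC),alpha=1.6,beta=-50) for y,x in((208,192),(292,277))]))
```

```text
plate(rim incl side) (array([444.43550375,  -4.12612805]), np.float64(36.83359864590889), np.float64(1.329245245237523)) bore []
disc [(3044, (array([616.33778836, 234.45195308]), np.float64(88.16972422107965), np.float64(20.4788519322952))), (55, (array([610.58427901, 251.42619449]), np.float64(5.560592468978882), np.float64(1.056917235934427)))]
disc [(2420, (array([617.07754669, 241.48714795]), np.float64(95.06897365498492), np.float64(14.387943904933287)))]
disc [(2404, (array([616.85399499, 241.8373479 ]), np.float64(95.52806623859021), np.float64(13.58286269432692)))]
```

View pics/e1.png

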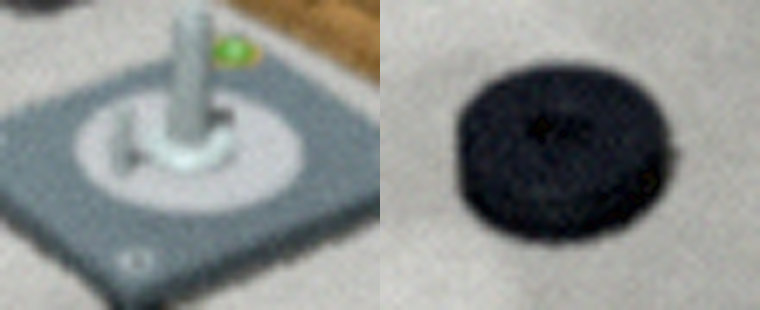

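View pics/e2.png

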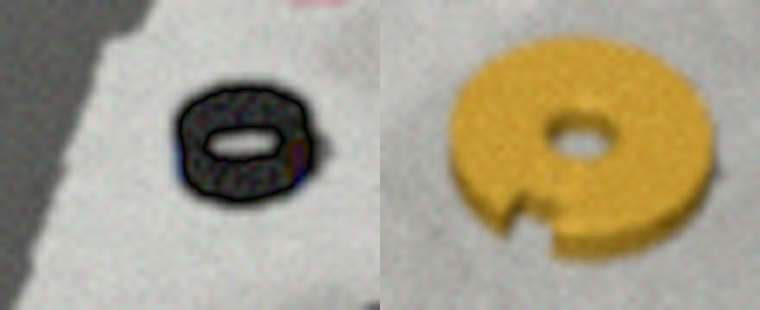

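play_rows([
  {"slide":[0,0,0],"turn":[0,0,-10],"hand":85},
  {"slide":[0,0,0],"turn":[0,0,-10],"hand":85},
  {"slide":[0,0,0],"turn":[0,0,-4.25],"hand":85},
  {"slide":[-40,26,0],"turn":[0,0,0],"hand":85},
  {"slide":[-40,26,0],"turn":[0,0,0],"hand":85},
])

```text
clock: 0.72
eef_pos: [327.0, 506.6, 230.6]
tool_rot: [-3.141, 0.001, 1.557]
force: [1.6, 0.4, 0.8]
width: 85.0
```

```bash
cat > rel.py <<'E'
from h import *
def rel(x=None,y=None,z=None,yaw=None):
    from scipy.spatial.transform import Rotation as Ro
    s=read_state(); R=Ro.from_euler('xyz',s['tool_rot']).as_matrix(); p=s['eef_pos']
    T=np.array([p[0] if x is None else x,p[1] if y is None else y,p[2] if z is None else z])
    print('clock',round(s['clock'],2),'pos',p.round(1),'rot',np.degrees(s['tool_rot']).round(2),'F',s['force'].round(1),'w',round(s['width'],1))
    print('slide',(R.T@(T-p)).round(1), 'turnz', None if yaw is None else round(-(yaw-np.degrees(s['tool_rot'][2])),2))
E
python3 -c "
from rel import *
rel(459.3,294.1,120,89.1)"
```

```text
clock 0.72 pos [327.  506.6 230.6] rot [-1.7998e+02  5.0000e-02  8.9190e+01] F [1.6 0.4 0.8] w 85.0
slide [-210.5  135.3  110.8] turnz 0.09
```

play_rows([
  {"slide":[-42,27,22],"turn":[0,0,0],"hand":85},
  {"slide":[-42,27,22],"turn":[0,0,0],"hand":85},
  {"slide":[-42,27,22],"turn":[0,0,0],"hand":85},
  {"slide":[-42,27,22],"turn":[0,0,0],"hand":85},
  {"slide":[-42,27,22],"turn":[0,0,0],"hand":85},
])

```text
clock: 1.35
eef_pos: [459.2, 294.2, 120.5]
tool_rot: [-3.141, -0.0, 1.555]
force: [0.4, 0.9, -0.6]
width: 85.1
```

play_rows([
  {"slide":[0,0,0],"turn":[0,0,0],"hand":85},
])

```text
clock: 1.48
eef_pos: [460.1, 289.4, 119.3]
tool_rot: [-3.139, 0.005, 1.547]
force: [0.5, 0.6, 0.7]
width: 85.1
```

Run:
```python
from rel import *
rel(459.3,294.1,60,89.1)
im,d=grab('scene','s1'); t,_=grab('top','t1')
cv2.imwrite('pics/s1c.png',cv2.resize(im[120:330,120:400],(800,600),interpolation=cv2.INTER_CUBIC))
cv2.imwrite('pics/t1c.png',cv2.resize(t[125:285,170:380],(787,600),interpolation=cv2.INTER_CUBIC))
```

```text
clock 1.48 pos [460.1 289.4 119.3] rot [-179.87    0.31   88.63] F [0.5 0.6 0.7] w 85.1
slide [ 5.  -0.8 59.3] turnz -0.47
```

View pics/s1c.png

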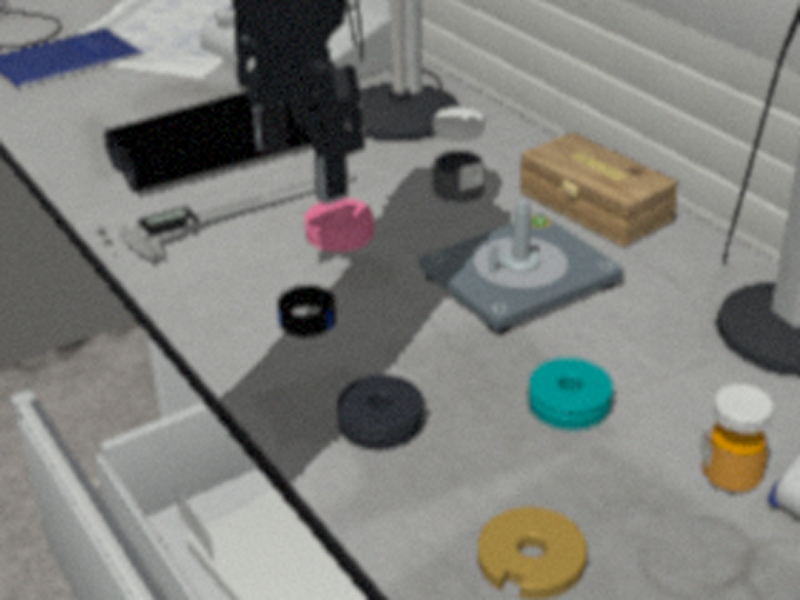

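View pics/t1c.png

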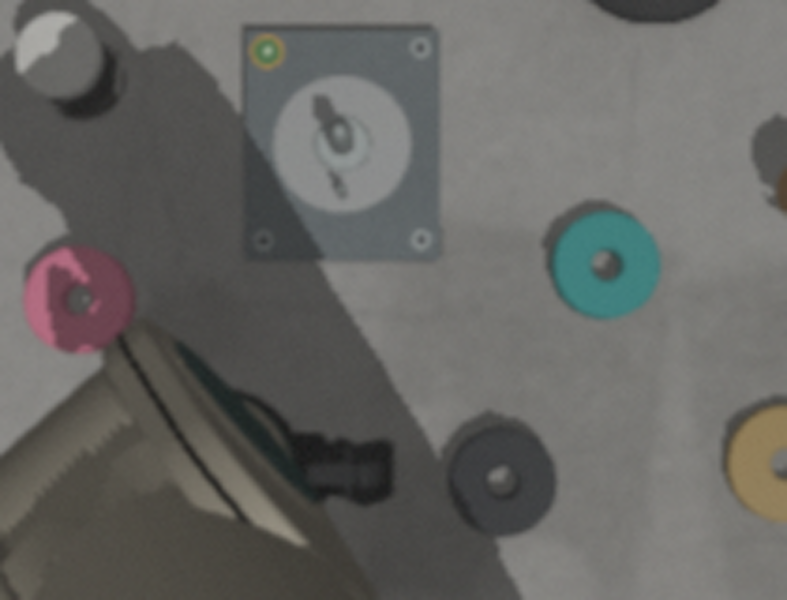

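play_rows([
  {"slide":[0,0,0],"turn":[0,0,0],"hand":85},
])

```text
clock: 1.7
eef_pos: [458.0, 297.3, 121.7]
tool_rot: [3.141, -0.001, 1.557]
force: [-0.1, -0.5, 0.2]
width: 85.0
```

Run:
```python
from rel import *
rel(459.3,294.1,60,89.1)
for X in((460,289,119),(460,342,132),(460,236,132)): print(X,proj('top',X),proj('scene',X), ((proj('top',X)-(170,125))*3.75).round(),((proj('scene',X)-(120,120))*2.857).round())
```

```text
clock 1.7 pos [458.  297.3 121.7] rot [ 1.7999e+02 -8.0000e-02  8.9240e+01] F [-0.1 -0.5  0.2] w 85.0
slide [-3.3  1.3 61.7] turnz 0.14
(460, 289, 119) [236.68780993 247.02890772] [225.63232888 186.23908951] [250. 458.] [302. 189.]
(460, 342, 132) [207.18658624 247.92030902] [213.1607996  171.14613455] [139. 461.] [266. 146.]
(460, 236, 132) [264.94428177 246.84947015] [238.33042656 191.17597751] [356. 457.] [338. 203.]
```

play_rows([
  {"slide":[0,0,12],"turn":[0,0,0],"hand":85},
  {"slide":[0,0,12],"turn":[0,0,0],"hand":85},
  {"slide":[0,0,12],"turn":[0,0,0],"hand":85},
  {"slide":[0,0,12],"turn":[0,0,0],"hand":85},
  {"slide":[0,0,12],"turn":[0,0,0],"hand":85},
])

```text
clock: 2.33
eef_pos: [458.5, 295.5, 60.3]
tool_rot: [-3.141, 0.0, 1.555]
force: [0.9, 0.8, -0.0]
width: 84.6
```

Run:
```python
from rel import *
rel(459.3,294.1,3,89.1)
im,d=grab('scene','s2'); t,_=grab('top','t2')
cv2.imwrite('pics/s2c.png',cv2.resize(im[170:280,160:300],(760,600),interpolation=cv2.INTER_CUBIC))
cv2.imwrite('pics/t2c.png',cv2.resize(t[205:285,200:310],(780,567),interpolation=cv2.INTER_CUBIC))
```

```text
clock 2.33 pos [458.5 295.5  60.3] rot [-1.7998e+02  1.0000e-02  8.9110e+01] F [ 0.9  0.8 -0. ] w 84.6
slide [-1.4  0.8 57.3] turnz 0.01
```

View pics/s2c.png

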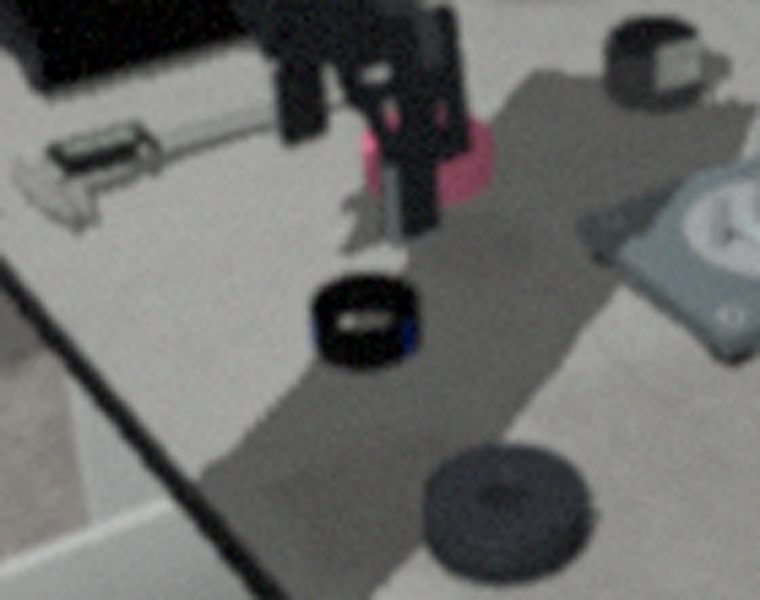

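View pics/t2c.png

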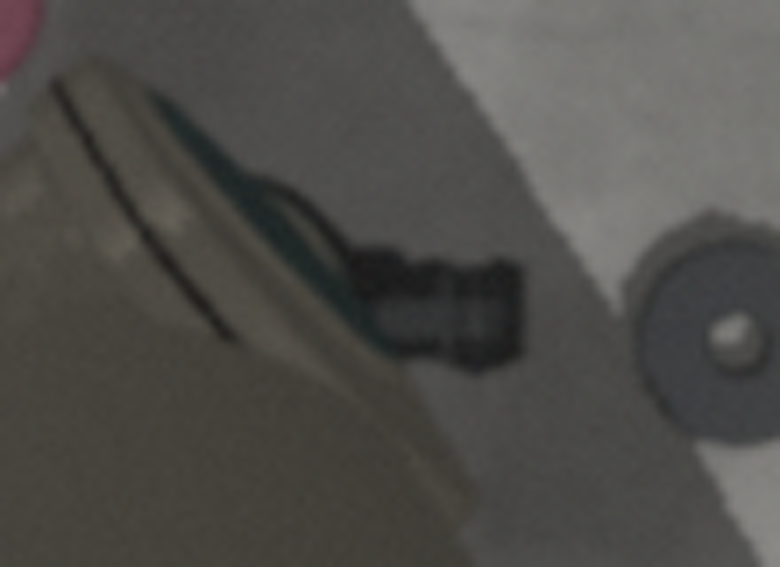

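play_rows([
  {"slide":[-1.4,0.8,12],"turn":[0,0,0],"hand":85},
  {"slide":[0,0,12],"turn":[0,0,0],"hand":85},
  {"slide":[0,0,12],"turn":[0,0,0],"hand":85},
  {"slide":[0,0,12],"turn":[0,0,0],"hand":85},
  {"slide":[0,0,9],"turn":[0,0,0],"hand":85},
])

```text
clock: 3.05
eef_pos: [459.1, 294.0, 3.4]
tool_rot: [-3.141, 0.0, 1.555]
force: [0.3, 0.2, -0.9]
width: 85.1
```

play_rows([
  {"slide":[0,0,1],"turn":[0,0,0],"hand":70},
  {"slide":[0,0,0],"turn":[0,0,0],"hand":55},
  {"slide":[0,0,0],"turn":[0,0,0],"hand":40},
  {"slide":[0,0,0],"turn":[0,0,0],"hand":40},
  {"slide":[0,0,0],"turn":[0,0,0],"hand":40},
])

```text
clock: 3.68
eef_pos: [459.7, 294.4, 4.1]
tool_rot: [3.141, -0.001, 1.555]
force: [-0.3, -0.8, 5.1]
width: 42.7
```

Run:
```python
from rel import *
rel(459.3,294.1,3,89.1)
```

```text
clock 3.67 pos [459.7 294.4   4.1] rot [ 1.7995e+02 -3.0000e-02  8.9100e+01] F [-0.3 -0.8  5.1] w 42.7
slide [-0.3 -0.4  1.1] turnz 0.0
```

play_rows([
  {"slide":[0,0,0],"turn":[0,0,0],"hand":35},
  {"slide":[0,0,0],"turn":[0,0,0],"hand":35},
])

```text
clock: 3.92
eef_pos: [459.6, 294.4, 4.1]
tool_rot: [3.141, -0.001, 1.555]
force: [-0.7, -0.3, 5.8]
width: 42.7
```

Run:
```python
from rel import *
rel(459.3,294.1,3,89.1)
im,d=grab('scene','s3')
cv2.imwrite('pics/s3c.png',cv2.resize(im[170:280,160:300],(760,600),interpolation=cv2.INTER_CUBIC))
```

```text
clock 3.92 pos [459.6 294.4   4.1] rot [ 1.7995e+02 -3.0000e-02  8.9100e+01] F [-0.7 -0.3  5.8] w 42.7
slide [-0.3 -0.3  1.1] turnz 0.0
```

View pics/s3c.png

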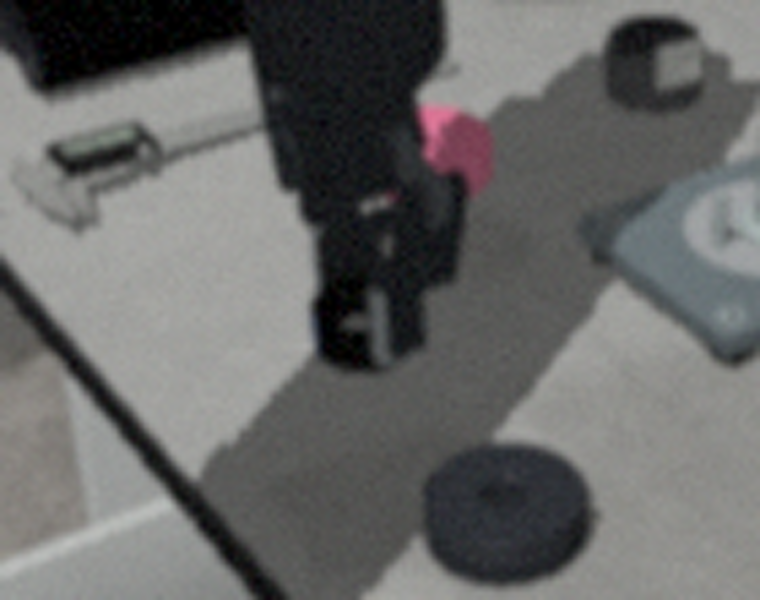

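play_rows([
  {"slide":[0,0,-6],"turn":[0,0,0],"hand":35},
  {"slide":[0,0,-20],"turn":[0,0,0],"hand":35},
  {"slide":[0,0,-30],"turn":[0,0,0],"hand":35},
  {"slide":[0,0,-30],"turn":[0,0,0],"hand":35},
  {"slide":[0,0,-14],"turn":[0,0,0],"hand":35},
])

```text
clock: 4.6
eef_pos: [460.1, 294.6, 105.0]
tool_rot: [3.139, -0.002, 1.555]
force: [0.6, 0.9, -0.7]
width: 42.7
```

Run:
```python
from rel import *
rel(630.4,244.5,105,89.1)
```

```text
clock 4.6 pos [460.1 294.6 105. ] rot [ 1.7988e+02 -9.0000e-02  8.9100e+01] F [ 0.6  0.9 -0.7] w 42.7
slide [-47.5 171.1   0.3] turnz 0.0
```

play_rows([
  {"slide":[-6,20,0],"turn":[0,0,0],"hand":35},
  {"slide":[-12,43,0],"turn":[0,0,0],"hand":35},
  {"slide":[-12,45,0],"turn":[0,0,0],"hand":35},
  {"slide":[-12,43,0],"turn":[0,0,0],"hand":35},
  {"slide":[-5.5,20,0],"turn":[0,0,0],"hand":35},
])

```text
clock: 5.22
eef_pos: [633.2, 240.0, 101.3]
tool_rot: [3.141, 0.002, 1.551]
force: [-0.3, 0.1, 0.6]
width: 42.6
```

play_rows([
  {"slide":[0,0,0],"turn":[0,0,0],"hand":35},
  {"slide":[0,0,0],"turn":[0,0,0],"hand":35},
  {"slide":[0,0,0],"turn":[0,0,0],"hand":35},
  {"slide":[0,0,0],"turn":[0,0,0],"hand":35},
])

```text
clock: 5.72
eef_pos: [628.9, 244.7, 103.4]
tool_rot: [-3.141, -0.0, 1.557]
force: [0.1, -0.0, 0.2]
width: 43.1
```

Run:
```python
from rel import *
rel(630.4,244.5,105,89.1)
im,d=grab('scene','s4'); t,_=grab('top','t4')
cv2.imwrite('pics/s4c.png',cv2.resize(im[110:240,220:390],(785,600),interpolation=cv2.INTER_CUBIC))
cv2.imwrite('pics/t4c.png',cv2.resize(t[105:215,200:350],(800,587),interpolation=cv2.INTER_CUBIC))
```

```text
clock 5.72 pos [628.9 244.7 103.4] rot [-1.7998e+02 -1.0000e-02  8.9180e+01] F [ 0.1 -0.   0.2] w 43.1
slide [-0.2  1.5 -1.6] turnz 0.08
```

View pics/s4c.png

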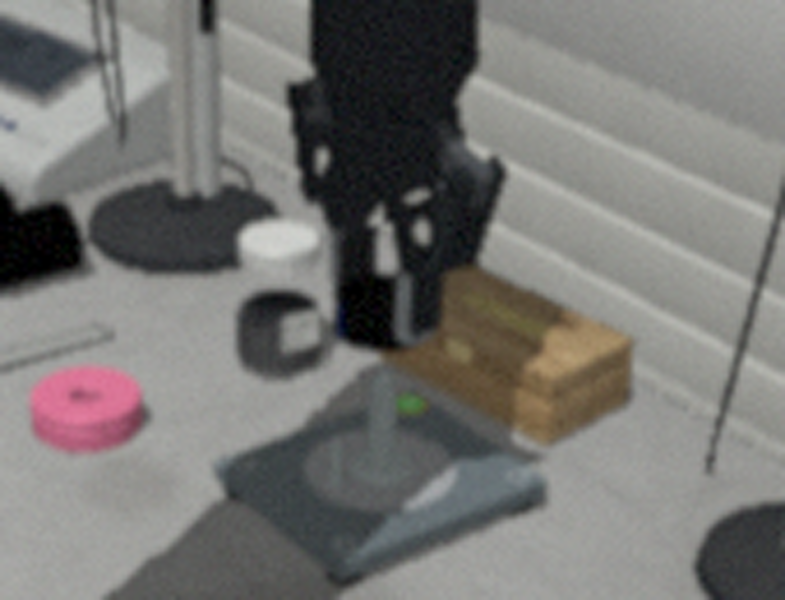

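View pics/t4c.png

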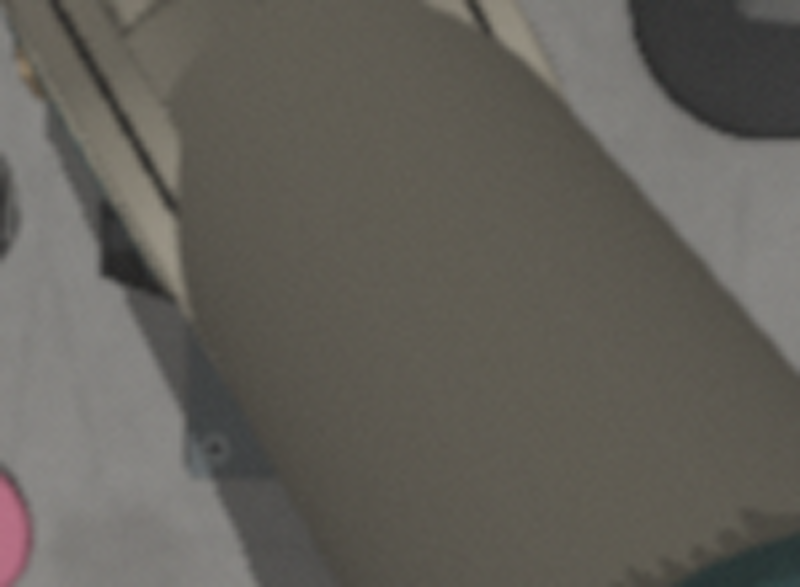

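play_rows([
  {"slide":[-0.2,1.3,8],"turn":[0,0,0],"hand":35},
  {"slide":[0,0,14],"turn":[0,0,0],"hand":35},
  {"slide":[0,0,16],"turn":[0,0,0],"hand":35},
  {"slide":[0,0,14],"turn":[0,0,0],"hand":35},
  {"slide":[0,0,10],"turn":[0,0,0],"hand":35},
])

```text
clock: 6.45
eef_pos: [630.3, 243.6, 39.7]
tool_rot: [-3.14, 0.001, 1.555]
force: [0.4, -0.2, -1.0]
width: 42.5
```

play_rows([
  {"slide":[0,0,6],"turn":[0,0,0],"hand":35},
  {"slide":[0,0,0],"turn":[0,0,0],"hand":35},
])

```text
clock: 6.7
eef_pos: [630.7, 243.7, 34.9]
tool_rot: [-3.141, 0.0, 1.555]
force: [0.5, -0.3, 1.2]
width: 42.8
```

Run:
```python
from rel import *
rel(630.4,244.5,22,89.1)
im,d=grab('scene','s5')
cv2.imwrite('pics/s5c.png',cv2.resize(im[150:240,240:360],(800,600),interpolation=cv2.INTER_CUBIC))
```

```text
clock 6.7 pos [630.7 243.7  34.9] rot [-1.7997e+02  1.0000e-02  8.9110e+01] F [ 0.5 -0.3  1.2] w 42.8
slide [ 0.8 -0.3 12.9] turnz 0.01
```

View pics/s5c.png

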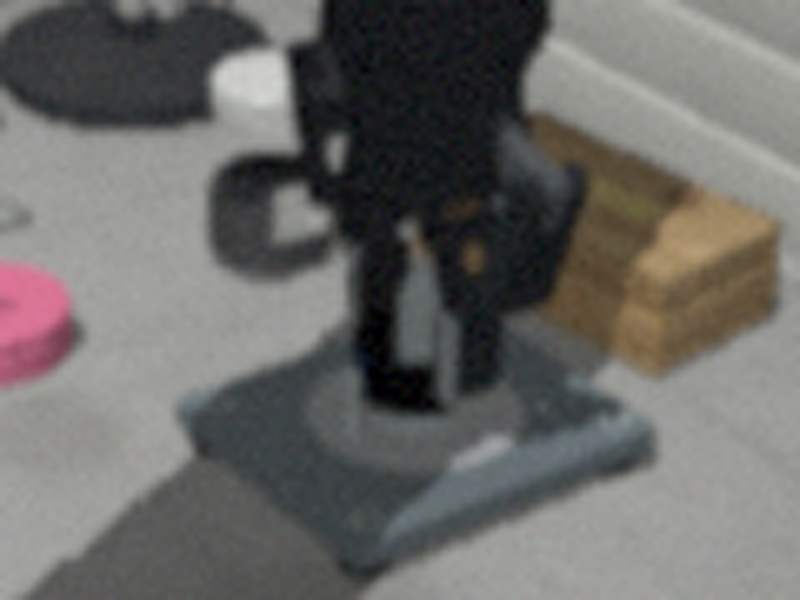

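play_rows([
  {"slide":[0.4,0,3],"turn":[0,0,0],"hand":35},
  {"slide":[0,0,3],"turn":[0,0,0],"hand":35},
  {"slide":[0,0,2],"turn":[0,0,0],"hand":35},
  {"slide":[0,0,1],"turn":[0,0,0],"hand":35},
])

```text
clock: 7.25
eef_pos: [630.8, 244.1, 26.1]
tool_rot: [-3.141, 0.0, 1.555]
force: [-0.2, 0.6, -0.8]
width: 42.8
```

play_rows([
  {"slide":[0,0,1],"turn":[0,0,0],"hand":35},
  {"slide":[0,0,1],"turn":[0,0,0],"hand":35},
])

```text
clock: 7.5
eef_pos: [630.9, 244.3, 24.3]
tool_rot: [3.142, -0.0, 1.555]
force: [0.6, 0.2, -1.1]
width: 42.8
```

play_rows([
  {"slide":[0,0,1],"turn":[0,0,0],"hand":35},
  {"slide":[0,0,1],"turn":[0,0,0],"hand":35},
])

```text
clock: 7.75
eef_pos: [630.9, 244.2, 22.3]
tool_rot: [3.142, -0.0, 1.555]
force: [0.1, 0.3, 0.1]
width: 42.8
```

play_rows([
  {"slide":[0,0,0.8],"turn":[0,0,0],"hand":35},
])

```text
clock: 7.88
eef_pos: [630.9, 244.2, 22.2]
tool_rot: [-3.142, 0.0, 1.555]
force: [-1.9, -0.8, 8.6]
width: 42.6
```

play_rows([
  {"slide":[0,0,-0.6],"turn":[0,0,0],"hand":55},
  {"slide":[0,0,0],"turn":[0,0,0],"hand":70},
  {"slide":[0,0,0],"turn":[0,0,0],"hand":85},
  {"slide":[0,0,0],"turn":[0,0,0],"hand":85},
])

```text
clock: 8.38
eef_pos: [630.9, 244.2, 22.0]
tool_rot: [-3.141, 0.0, 1.555]
force: [0.3, -0.1, 0.0]
width: 84.9
```

play_rows([
  {"slide":[0,0,-10],"turn":[0,0,0],"hand":85},
  {"slide":[0,0,-25],"turn":[0,0,0],"hand":85},
  {"slide":[0,0,-40],"turn":[0,0,0],"hand":85},
  {"slide":[0,0,-40],"turn":[0,0,0],"hand":85},
  {"slide":[0,0,-25],"turn":[0,0,0],"hand":85},
])

```text
clock: 9.0
eef_pos: [631.9, 244.6, 165.3]
tool_rot: [3.138, -0.001, 1.555]
force: [-0.1, 0.8, 0.0]
width: 84.8
```

Run:
```python
from rel import *
rel(446.9,-0.8,130,118)
im,d=grab('scene','s6')
cv2.imwrite('pics/s6c.png',cv2.resize(im[150:240,240:360],(800,600),interpolation=cv2.INTER_CUBIC))
```

```text
clock 9.0 pos [631.9 244.6 165.3] rot [ 1.7981e+02 -9.0000e-02  8.9110e+01] F [-0.1  0.8  0. ] w 84.8
slide [-248.3 -181.2   34.3] turnz -28.89
```

View pics/s6c.png

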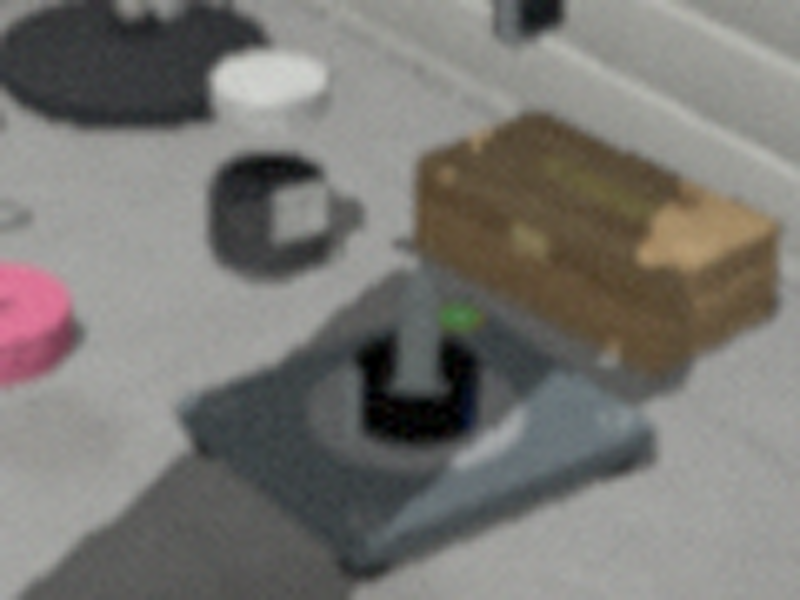

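play_rows([
  {"slide":[-20,-15,0],"turn":[0,0,0],"hand":85},
  {"slide":[-42,-31,5],"turn":[0,0,0],"hand":85},
  {"slide":[-45,-33,6],"turn":[0,0,0],"hand":85},
  {"slide":[-45,-33,6],"turn":[0,0,0],"hand":85},
  {"slide":[-45,-33,6],"turn":[0,0,0],"hand":85},
])

```text
clock: 9.68
eef_pos: [481.9, 48.1, 139.4]
tool_rot: [3.14, 0.0, 1.555]
force: [0.3, -1.6, -1.1]
width: 84.9
```

play_rows([
  {"slide":[-35,-25,6],"turn":[0,0,0],"hand":85},
  {"slide":[-16,-11,4],"turn":[0,0,0],"hand":85},
  {"slide":[0,0,0],"turn":[0,0,-10],"hand":85},
  {"slide":[0,0,0],"turn":[0,0,-10],"hand":85},
  {"slide":[0,0,0],"turn":[0,0,-8.9],"hand":85},
])

```text
clock: 10.3
eef_pos: [447.5, 0.0, 129.4]
tool_rot: [3.139, 0.0, 2.066]
force: [-0.4, -0.1, -0.4]
width: 85.0
```

play_rows([
  {"slide":[0,0,0],"turn":[0,0,0],"hand":85},
  {"slide":[0,0,0],"turn":[0,0,0],"hand":85},
  {"slide":[0,0,0],"turn":[0,0,0],"hand":85},
])

```text
clock: 10.68
eef_pos: [446.3, -0.8, 129.1]
tool_rot: [3.141, 0.0, 2.059]
force: [0.2, -1.5, -0.9]
width: 85.0
```

Run:
```python
from rel import *
rel(446.9,-0.8,60,118)
im,d=grab('scene','s7'); t,_=grab('top','t7')
cv2.imwrite('pics/s7c.png',cv2.resize(im[230:350,220:380],(800,600),interpolation=cv2.INTER_CUBIC))
cv2.imwrite('pics/t7c.png',cv2.resize(t[110:290,170:410],(800,600),interpolation=cv2.INTER_CUBIC))
```

```text
clock 10.68 pos [446.3  -0.8 129.1] rot [1.7998e+02 1.0000e-02 1.1794e+02] F [ 0.2 -1.5 -0.9] w 85.0
slide [-0.3  0.5 69.1] turnz -0.06
```

View pics/t7c.png

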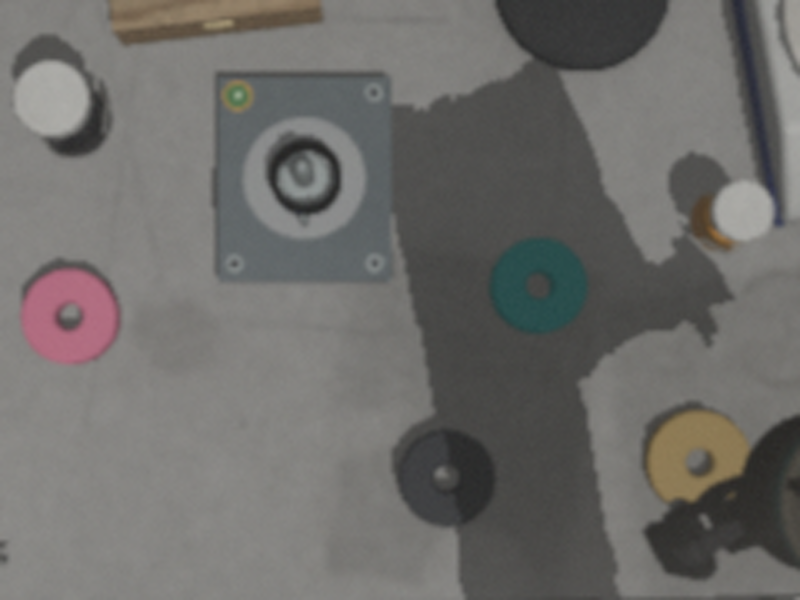

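View pics/s7c.png

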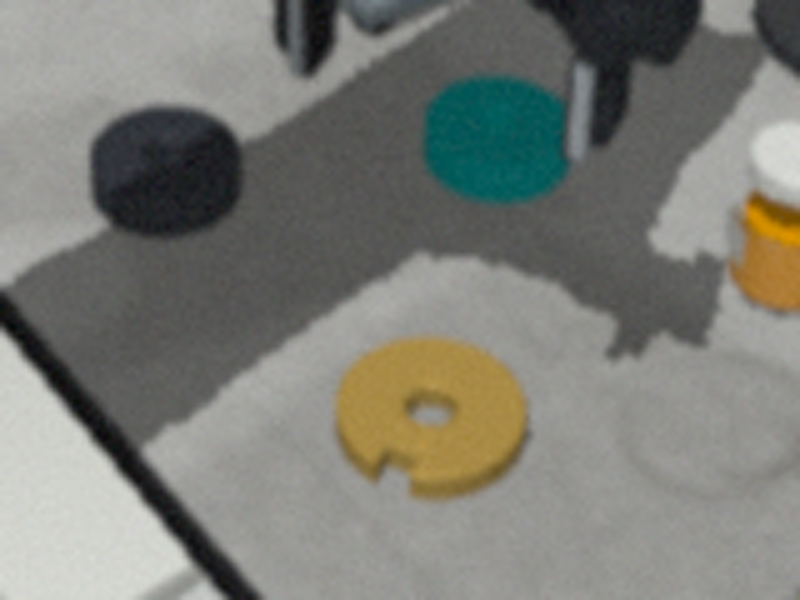

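play_rows([
  {"slide":[-0.3,0.5,15],"turn":[0,0,0],"hand":85},
  {"slide":[0,0,25],"turn":[0,0,0],"hand":85},
  {"slide":[0,0,30],"turn":[0,0,0],"hand":85},
  {"slide":[0,0,25],"turn":[0,0,0],"hand":85},
  {"slide":[0,0,15],"turn":[0,0,0],"hand":85},
])

```text
clock: 11.4
eef_pos: [445.6, -1.2, 18.3]
tool_rot: [-3.138, 0.001, 2.059]
force: [-0.2, -0.1, 0.3]
width: 85.1
```

play_rows([
  {"slide":[0,0,10],"turn":[0,0,0],"hand":85},
  {"slide":[0,0,6],"turn":[0,0,0],"hand":85},
  {"slide":[0,0,3],"turn":[0,0,0],"hand":85},
  {"slide":[0,0,2],"turn":[0,0,0],"hand":85},
  {"slide":[0,0,0],"turn":[0,0,0],"hand":85},
])

```text
clock: 12.02
eef_pos: [446.7, -1.0, -1.4]
tool_rot: [-3.141, 0.0, 2.06]
force: [1.1, -0.7, 1.1]
width: 85.3
```

Run:
```python
from rel import *
rel(446.9,-0.8,-3,118)
im,d=grab('scene','s8')
cv2.imwrite('pics/s8c.png',cv2.resize(im[230:350,220:380],(800,600),interpolation=cv2.INTER_CUBIC))
```

```text
clock 12.03 pos [446.7  -1.   -1.4] rot [-1.7999e+02  1.0000e-02  1.1801e+02] F [ 1.1 -0.7  1.1] w 85.3
slide [0.1 0.3 1.6] turnz 0.01
```

View pics/s8c.png

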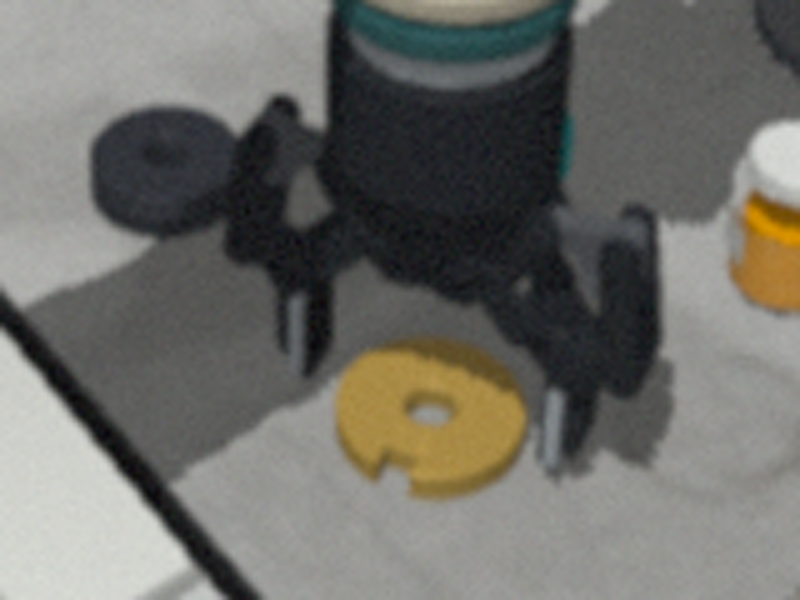

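play_rows([
  {"slide":[0.1,0.3,0],"turn":[0,0,0],"hand":75},
  {"slide":[0,0,0],"turn":[0,0,0],"hand":70},
  {"slide":[0,0,0],"turn":[0,0,0],"hand":66},
  {"slide":[0,0,0],"turn":[0,0,0],"hand":66},
])

```text
clock: 12.58
eef_pos: [446.8, -0.8, -1.5]
tool_rot: [-3.141, 0.0, 2.06]
force: [0.3, -0.5, 0.2]
width: 66.0
```

Run:
```python
from rel import *
rel(446.9,-0.8,-3,118)
im,d=grab('scene','s9')
cv2.imwrite('pics/s9c.png',cv2.resize(im[260:350,250:370],(800,600),interpolation=cv2.INTER_CUBIC))
```

```text
clock 12.57 pos [446.8  -0.8  -1.5] rot [-179.98    0.    118.01] F [ 0.3 -0.5  0.2] w 66.0
slide [-0.   0.1  1.5] turnz 0.01
```

View pics/s9c.png

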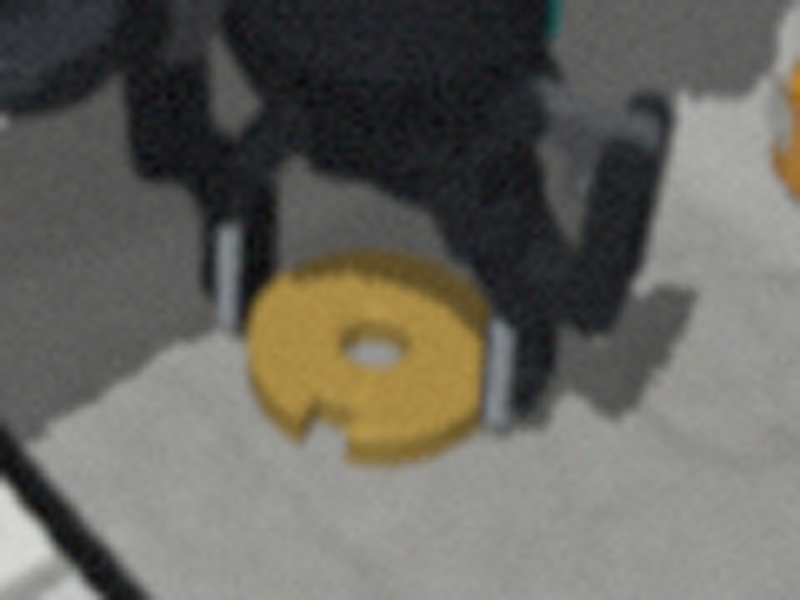

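play_rows([
  {"slide":[0,0,0],"turn":[0,0,0],"hand":60},
  {"slide":[0,0,0],"turn":[0,0,0],"hand":56},
  {"slide":[0,0,0],"turn":[0,0,0],"hand":56},
  {"slide":[0,0,0],"turn":[0,0,0],"hand":56},
])

```text
clock: 13.12
eef_pos: [446.8, -0.8, -0.8]
tool_rot: [3.141, 0.001, 2.06]
force: [-1.8, -0.2, 10.7]
width: 62.6
```

Run:
```python
from rel import *
rel(446.9,-0.8,-3,118)
im,d=grab('scene','s10')
cv2.imwrite('pics/s10c.png',cv2.resize(im[260:350,250:370],(800,600),interpolation=cv2.INTER_CUBIC))
```

```text
clock 13.12 pos [446.8  -0.8  -0.8] rot [1.7999e+02 4.0000e-02 1.1802e+02] F [-1.8 -0.2 10.7] w 62.6
slide [-0.   0.1  2.2] turnz 0.02
```

View pics/s10c.png

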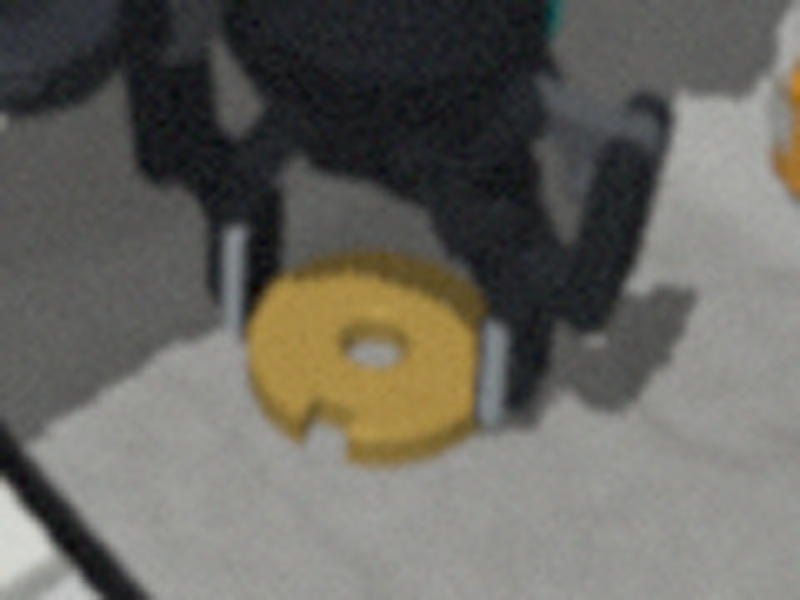

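play_rows([
  {"slide":[0,0,-4],"turn":[0,0,0],"hand":50},
  {"slide":[0,0,-12],"turn":[0,0,0],"hand":50},
  {"slide":[0,0,-24],"turn":[0,0,0],"hand":50},
  {"slide":[0,0,-30],"turn":[0,0,0],"hand":50},
  {"slide":[0,0,-26],"turn":[0,0,0],"hand":50},
])

```text
clock: 13.8
eef_pos: [446.4, -1.0, 95.3]
tool_rot: [-3.141, -0.001, 2.059]
force: [0.8, -0.9, -2.0]
width: 62.6
```

play_rows([
  {"slide":[0,0,-12],"turn":[0,0,0],"hand":50},
  {"slide":[0,0,0],"turn":[0,0,9.6],"hand":50},
  {"slide":[0,0,0],"turn":[0,0,9.6],"hand":50},
  {"slide":[0,0,0],"turn":[0,0,9.7],"hand":50},
  {"slide":[0,0,0],"turn":[0,0,0],"hand":50},
])

```text
clock: 14.42
eef_pos: [446.4, -0.9, 106.1]
tool_rot: [-3.14, 0.001, 1.557]
force: [-0.2, 0.5, -2.7]
width: 62.4
```

Run:
```python
from rel import *
rel(630.4,244.4,108,89.1)
im,d=grab('scene','s11')
cv2.imwrite('pics/s11c.png',cv2.resize(im[190:310,250:410],(800,600),interpolation=cv2.INTER_CUBIC))
```

```text
clock 14.43 pos [446.4  -0.9 106.1] rot [-1.7993e+02  5.0000e-02  8.9220e+01] F [-0.2  0.5 -2.7] w 62.4
slide [247.8 180.6  -2.3] turnz 0.12
```

View pics/s11c.png

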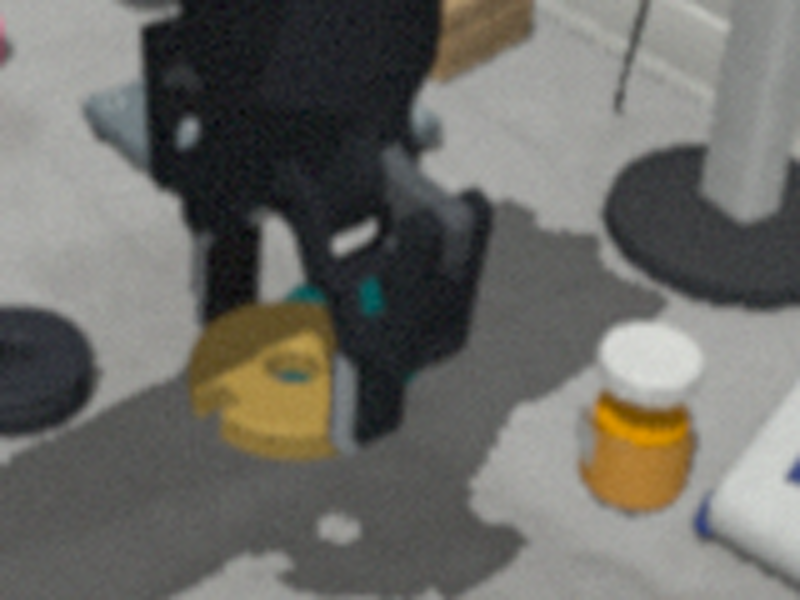

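play_rows([
  {"slide":[18,13,0],"turn":[0,0,0],"hand":50},
  {"slide":[36,26,0],"turn":[0,0,0],"hand":50},
  {"slide":[44,32,0],"turn":[0,0,0],"hand":50},
  {"slide":[46,34,0],"turn":[0,0,0],"hand":50},
  {"slide":[44,32,0],"turn":[0,0,0],"hand":50},
])

```text
clock: 15.1
eef_pos: [588.2, 188.5, 106.3]
tool_rot: [3.141, -0.002, 1.558]
force: [0.5, 0.1, -2.5]
width: 62.4
```

play_rows([
  {"slide":[36,26,0],"turn":[0,0,0],"hand":50},
  {"slide":[18,13,0],"turn":[0,0,0],"hand":50},
  {"slide":[5.5,4,0],"turn":[0,0,0.1],"hand":50},
  {"slide":[0,0,0],"turn":[0,0,0],"hand":50},
  {"slide":[0,0,0],"turn":[0,0,0],"hand":50},
])

```text
clock: 15.72
eef_pos: [630.2, 242.5, 106.2]
tool_rot: [-3.14, 0.001, 1.553]
force: [0.3, -0.4, -2.2]
width: 62.5
```

```bash
python3 - <<'E'
from rel import *
rel(630.2,244.3,90,89.1)
im,d=grab('scene','s12')
cv2.imwrite('pics/s12c.png',cv2.resize(im[140:240,240:373],(800,600),interpolation=cv2.INTER_CUBIC))
E
python3 - <<'E'
from m2 import *
f=np.load('pics/t7.npz');im=f['im'].astype(np.float32); g=im.mean(2)
for thr in(60,70,80):
  o=cont('top',g,(246,145,276,180),38,thr); print('ring',[(len(q),fitc(q)) for q in o[:2]])
for thr in(112,116):
  o=cont('top',g,(225,125,300,200),18,thr,True); print('disc',[ (len(q),fitc(q)) for q in o[1:2]])
cv2.imwrite('pics/t7r.png',cv2.convertScaleAbs(cv2.resize(im[140:190,235:290],(792,720))[:600],alpha=1.8,beta=-60))
E
```

```text
clock 15.72 pos [630.2 242.5 106.2] rot [-1.7994e+02  8.0000e-02  8.8970e+01] F [ 0.3 -0.4 -2.2] w 62.5
slide [ 1.9 -0.  16.2] turnz -0.13
ring [(623, (array([629.08008373, 243.81103881]), np.float64(20.221747942947015), np.float64(1.5152119341094377)))]
ring [(370, (array([628.80720308, 243.8578763 ]), np.float64(22.319087739859814), np.float64(0.5722395941367875))), (287, (array([628.12058719, 243.46028248]), np.float64(17.21821468685998), np.float64(0.5104865544346495)))]
ring [(380, (array([628.90795395, 243.97427238]), np.float64(22.94908697377138), np.float64(0.7229255967713595))), (276, (array([628.21230032, 243.48013408]), np.float64(16.527487531382263), np.float64(0.5778843977403376)))]
disc [(646, (array([630.12153466, 244.77078779]), np.float64(39.55561935904929), np.float64(0.10604715876954174)))]
disc [(634, (array([630.13641825, 244.73619201]), np.float64(39.02053405581118), np.float64(0.11230112462281383)))]
```

View pics/s12c.png

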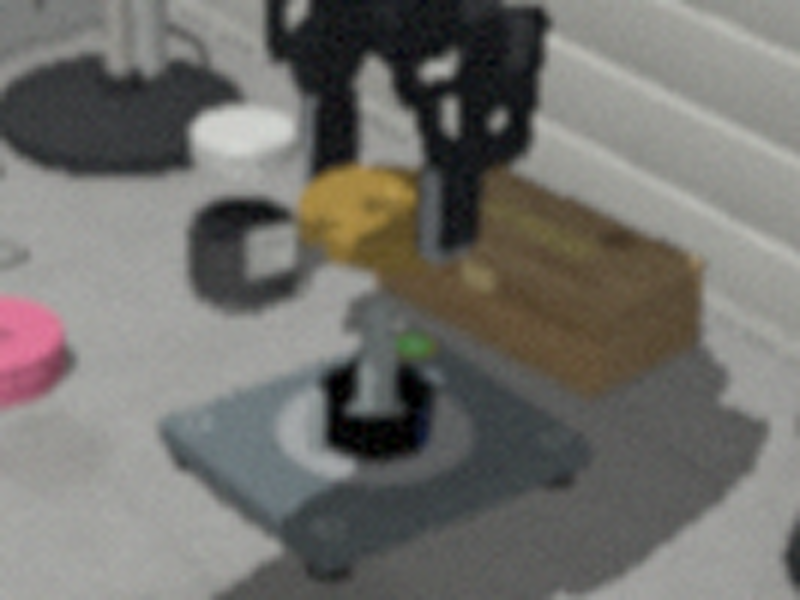

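View pics/t7r.png

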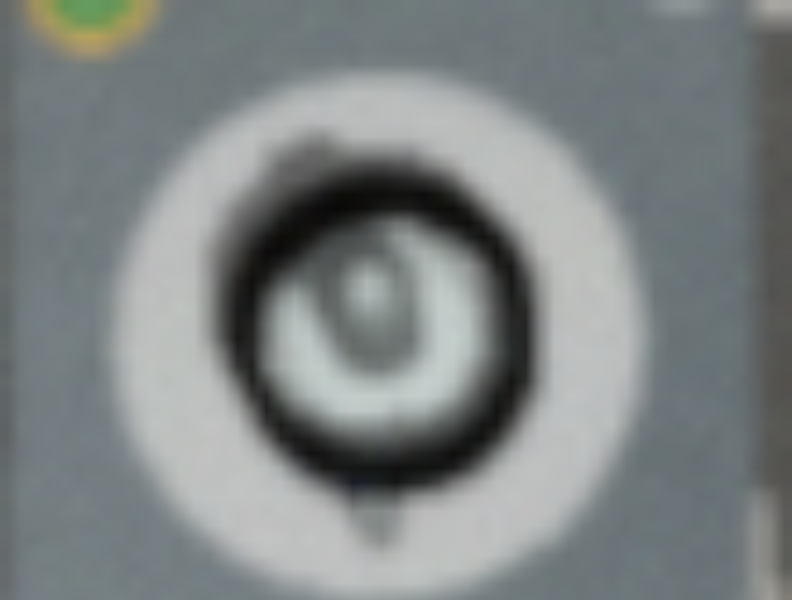

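Run:
```python
from h import *
s=800/133
for X in((630.1,244.5,18),(630.1,244.5,75),(630.1,244.5,119),(630.2,242.5,119),(632.2,244.5,119)):
    print(X,((proj('scene',X)-(240,140)+.5)*s-.5).round(1))
im=np.load('pics/s12.npz')['im']
cv2.imwrite('pics/s12d.png',cv2.convertScaleAbs(cv2.resize(im[160:210,280:340],(720,600),interpolation=cv2.INTER_CUBIC),alpha=1.7,beta=-30))
```

```text
(630.1, 244.5, 18) [374.  430.1]
(630.1, 244.5, 75) [378.6 302.8]
(630.1, 244.5, 119) [382.4 198.7]
(630.2, 242.5, 119) [385.9 200.7]
(632.2, 244.5, 119) [386.8 197.2]
```

View pics/s12d.png

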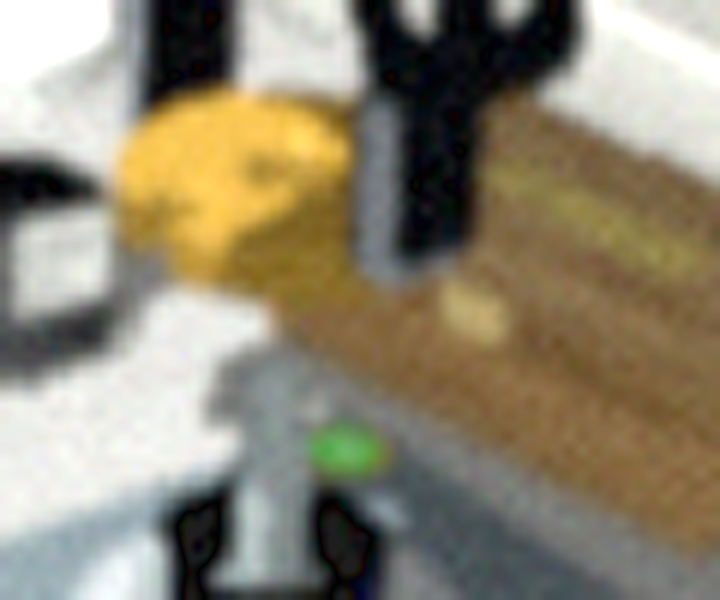

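play_rows([
  {"slide":[1.0,0,6],"turn":[0,0,0],"hand":50},
  {"slide":[0,0,8],"turn":[0,0,0],"hand":50},
  {"slide":[0,0,8],"turn":[0,0,0],"hand":50},
  {"slide":[0,0,4],"turn":[0,0,0],"hand":50},
  {"slide":[0,0,0],"turn":[0,0,0],"hand":50},
])

```text
clock: 16.4
eef_pos: [630.3, 244.7, 79.8]
tool_rot: [-3.14, 0.001, 1.554]
force: [-0.0, -0.6, -1.7]
width: 63.0
```

play_rows([
  {"slide":[0,0,2],"turn":[0,0,0],"hand":50},
  {"slide":[0,0,2],"turn":[0,0,0],"hand":50},
  {"slide":[0,0,2],"turn":[0,0,0],"hand":50},
])

```text
clock: 16.77
eef_pos: [630.7, 244.9, 74.4]
tool_rot: [-3.142, 0.0, 1.553]
force: [-0.4, -0.7, -2.0]
width: 63.1
```

Run:
```python
from rel import *
rel(630.2,244.3,70,89.1)
im,d=grab('scene','s13')
cv2.imwrite('pics/s13d.png',cv2.convertScaleAbs(cv2.resize(im[160:210,275:335],(720,600),interpolation=cv2.INTER_CUBIC),alpha=1.7,beta=-30))
```

```text
clock 16.77 pos [630.7 244.9  74.4] rot [-1.800e+02  1.000e-02  8.901e+01] F [-0.4 -0.7 -2. ] w 63.1
slide [-0.6 -0.5  4.4] turnz -0.09
```

View pics/s13d.png

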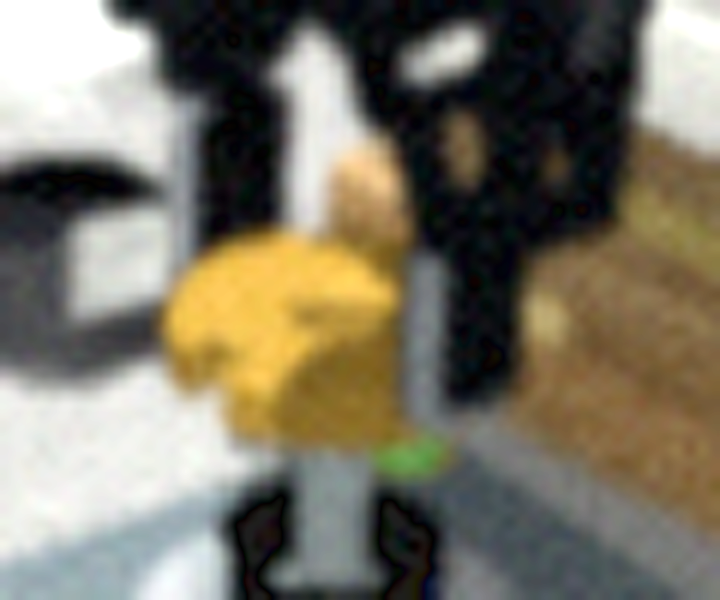

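play_rows([
  {"slide":[-0.3,-0.3,2],"turn":[0,0,0],"hand":50},
  {"slide":[0,0,2],"turn":[0,0,0],"hand":50},
  {"slide":[0,0,2],"turn":[0,0,0],"hand":50},
])

```text
clock: 17.2
eef_pos: [630.3, 244.5, 68.2]
tool_rot: [-3.141, 0.0, 1.553]
force: [-0.1, 0.0, -1.7]
width: 63.0
```

play_rows([
  {"slide":[0,0,2],"turn":[0,0,0],"hand":50},
  {"slide":[0,0,2],"turn":[0,0,0],"hand":50},
])

```text
clock: 17.45
eef_pos: [630.3, 244.6, 64.2]
tool_rot: [-3.141, 0.0, 1.553]
force: [0.5, 0.1, -1.9]
width: 62.9
```

play_rows([
  {"slide":[0,0,3],"turn":[0,0,0],"hand":50},
  {"slide":[0,0,3],"turn":[0,0,0],"hand":50},
  {"slide":[0,0,3],"turn":[0,0,0],"hand":50},
  {"slide":[0,0,3],"turn":[0,0,0],"hand":50},
  {"slide":[0,0,2],"turn":[0,0,0],"hand":50},
])

```text
clock: 18.08
eef_pos: [630.3, 244.5, 50.1]
tool_rot: [-3.141, 0.0, 1.553]
force: [0.7, 0.6, -1.3]
width: 63.2
```

Run:
```python
from rel import *
rel(630.2,244.5,38,89.1)
im,d=grab('scene','s14')
cv2.imwrite('pics/s14d.png',cv2.convertScaleAbs(cv2.resize(im[170:220,275:335],(720,600),interpolation=cv2.INTER_CUBIC),alpha=1.7,beta=-30))
```

```text
clock 18.07 pos [630.3 244.5  50.1] rot [-1.7997e+02  2.0000e-02  8.9010e+01] F [ 0.7  0.6 -1.3] w 63.2
slide [ 0.  -0.1 12.1] turnz -0.09
```

View pics/s14d.png

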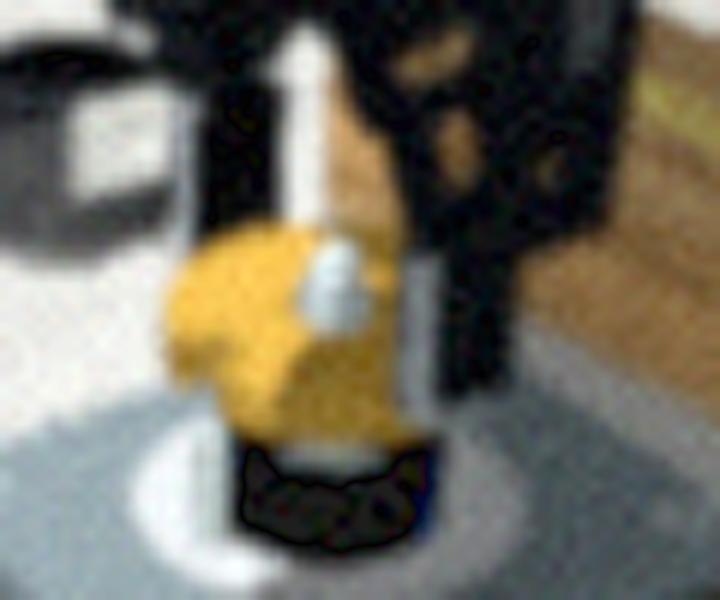

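play_rows([
  {"slide":[0,0,2],"turn":[0,0,0],"hand":50},
  {"slide":[0,0,2],"turn":[0,0,0],"hand":50},
  {"slide":[0,0,2],"turn":[0,0,0],"hand":50},
])

```text
clock: 18.5
eef_pos: [630.3, 244.5, 44.3]
tool_rot: [-3.141, 0.0, 1.553]
force: [-0.5, -0.4, -2.4]
width: 62.6
```

play_rows([
  {"slide":[0,0,2],"turn":[0,0,0],"hand":50},
  {"slide":[0,0,2],"turn":[0,0,0],"hand":50},
])

```text
clock: 18.75
eef_pos: [630.3, 244.5, 40.3]
tool_rot: [-3.141, 0.0, 1.554]
force: [0.2, -0.2, -0.8]
width: 63.1
```

play_rows([
  {"slide":[0,0,1],"turn":[0,0,0],"hand":50},
  {"slide":[0,0,1],"turn":[0,0,0],"hand":50},
])

```text
clock: 19.0
eef_pos: [630.3, 244.6, 38.4]
tool_rot: [-3.141, 0.0, 1.553]
force: [0.3, 0.7, -2.5]
width: 62.7
```

play_rows([
  {"slide":[0,0,1],"turn":[0,0,0],"hand":50},
  {"slide":[0,0,0.8],"turn":[0,0,0],"hand":50},
])

```text
clock: 19.25
eef_pos: [630.4, 244.6, 37.4]
tool_rot: [3.142, 0.0, 1.553]
force: [-2.9, -0.8, 6.7]
width: 62.9
```

play_rows([
  {"slide":[0,0,0.8],"turn":[0,0,0],"hand":50},
])

```text
clock: 19.38
eef_pos: [630.4, 244.6, 37.4]
tool_rot: [3.141, 0.001, 1.553]
force: [-3.9, -1.9, 11.5]
width: 62.7
```

play_rows([
  {"slide":[0,0,-1],"turn":[0,0,0],"hand":66},
  {"slide":[0,0,0],"turn":[0,0,0],"hand":72},
  {"slide":[0,0,0],"turn":[0,0,0],"hand":85},
  {"slide":[0,0,0],"turn":[0,0,0],"hand":85},
  {"slide":[0,0,0],"turn":[0,0,0],"hand":85},
])

```text
clock: 20.0
eef_pos: [630.3, 244.5, 36.7]
tool_rot: [-3.141, 0.0, 1.553]
force: [0.3, -0.7, -0.8]
width: 85.1
```

play_rows([
  {"slide":[0,0,-6],"turn":[0,0,0],"hand":85},
  {"slide":[0,0,-20],"turn":[0,0,0],"hand":85},
  {"slide":[0,0,-40],"turn":[0,0,0],"hand":85},
  {"slide":[0,0,-40],"turn":[0,0,0],"hand":85},
  {"slide":[0,0,-20],"turn":[0,0,0],"hand":85},
])

```text
clock: 20.62
eef_pos: [631.6, 245.4, 166.7]
tool_rot: [3.137, -0.002, 1.553]
force: [0.0, -0.0, 0.2]
width: 84.9
```

Run:
```python
from rel import *
rel(440.9,159,130,89.1)
im,d=grab('scene','s15')
cv2.imwrite('pics/s15d.png',cv2.convertScaleAbs(cv2.resize(im[165:240,265:355],(720,600),interpolation=cv2.INTER_CUBIC),alpha=1.5,beta=-30))
```

```text
clock 20.62 pos [631.6 245.4 166.7] rot [ 1.7976e+02 -1.2000e-01  8.9010e+01] F [ 0.  -0.   0.2] w 84.9
slide [ -89.8 -189.3   35.8] turnz -0.09
```

View pics/s15d.png

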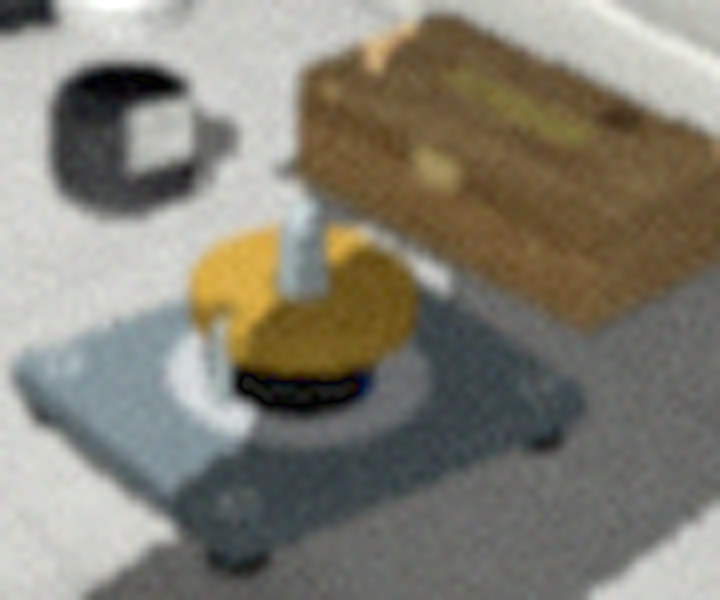

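play_rows([
  {"slide":[-9,-18,0],"turn":[0,0,0],"hand":85},
  {"slide":[-20,-42,5],"turn":[0,0,0],"hand":85},
  {"slide":[-22,-47,8],"turn":[0,0,0],"hand":85},
  {"slide":[-20,-44,8],"turn":[0,0,0],"hand":85},
  {"slide":[-13,-26,8],"turn":[0,0,0],"hand":85},
])

```text
clock: 21.3
eef_pos: [448.9, 161.9, 133.2]
tool_rot: [-3.139, 0.002, 1.554]
force: [0.3, -1.0, 0.1]
width: 84.7
```

play_rows([
  {"slide":[-5,-11,6],"turn":[0,0,0],"hand":85},
  {"slide":[0,0,0],"turn":[0,0,0],"hand":85},
  {"slide":[0,0,0],"turn":[0,0,0],"hand":85},
  {"slide":[0,0,0],"turn":[0,0,0],"hand":85},
])

```text
clock: 21.8
eef_pos: [442.0, 159.6, 128.0]
tool_rot: [3.141, -0.001, 1.553]
force: [-0.9, 0.2, -0.4]
width: 84.9
```

Run:
```python
from rel import *
rel(440.9,159,60,89.1)
t,_=grab('top','t16')
cv2.imwrite('pics/t16.c.png',cv2.convertScaleAbs(cv2.resize(t[125:290,200:420],(800,600),interpolation=cv2.INTER_CUBIC),alpha=1.5,beta=-30))
```

```text
clock 21.8 pos [442.  159.6 128. ] rot [ 1.7995e+02 -5.0000e-02  8.9000e+01] F [-0.9  0.2 -0.4] w 84.9
slide [-0.6 -1.1 68. ] turnz -0.1
```

View pics/t16.c.png

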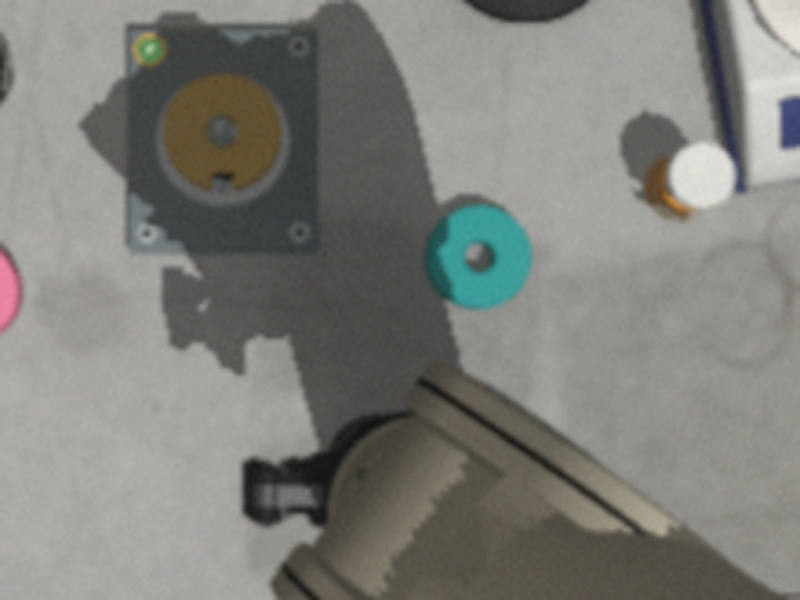

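play_rows([
  {"slide":[-0.6,-0.9,15],"turn":[0,0,0],"hand":85},
  {"slide":[0,0,25],"turn":[0,0,0],"hand":85},
  {"slide":[0,0,30],"turn":[0,0,0],"hand":85},
  {"slide":[0,0,22],"turn":[0,0,0],"hand":85},
  {"slide":[0,0,14],"turn":[0,0,0],"hand":85},
])

```text
clock: 22.48
eef_pos: [440.1, 158.4, 20.9]
tool_rot: [-3.141, 0.0, 1.554]
force: [0.2, -0.2, -1.2]
width: 85.0
```

Run:
```python
from rel import *
rel(440.9,159,-1,89.1)
im,d=grab('scene','s17')
cv2.imwrite('pics/s17d.png',cv2.resize(im[190:300,190:335],(790,600),interpolation=cv2.INTER_CUBIC))
```

```text
clock 22.48 pos [440.1 158.4  20.9] rot [-1.7996e+02  2.0000e-02  8.9020e+01] F [ 0.2 -0.2 -1.2] w 85.0
slide [ 0.6  0.8 21.9] turnz -0.08
```

View pics/s17d.png

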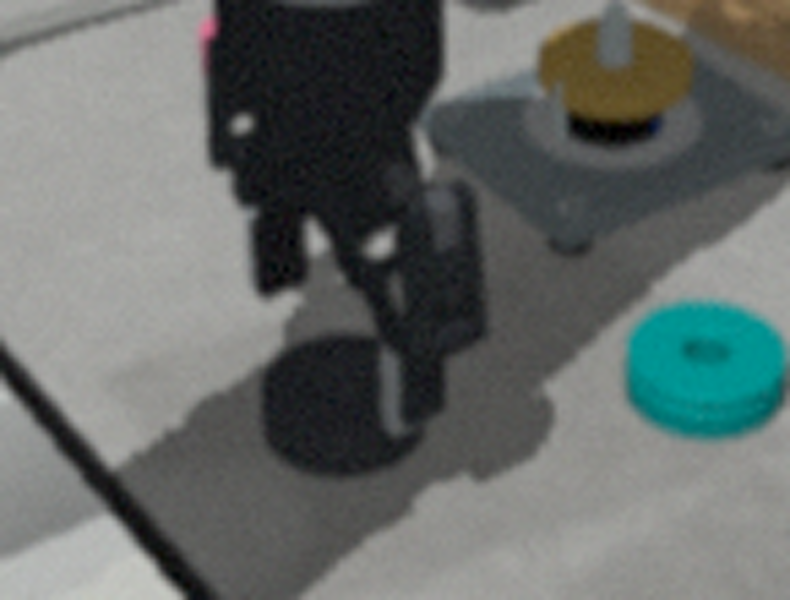

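play_rows([
  {"slide":[0.4,0.6,8],"turn":[0,0,0],"hand":85},
  {"slide":[0,0,7],"turn":[0,0,0],"hand":85},
  {"slide":[0,0,4],"turn":[0,0,0],"hand":85},
  {"slide":[0,0,2],"turn":[0,0,0],"hand":85},
  {"slide":[0,0,0],"turn":[0,0,0],"hand":80},
])

```text
clock: 23.15
eef_pos: [440.5, 158.6, 0.9]
tool_rot: [-3.141, 0.0, 1.553]
force: [-0.1, -0.6, 0.0]
width: 80.1
```

play_rows([
  {"slide":[0,0,0],"turn":[0,0,0],"hand":70},
  {"slide":[0,0,0],"turn":[0,0,0],"hand":62},
  {"slide":[0,0,0],"turn":[0,0,0],"hand":56},
  {"slide":[0,0,0],"turn":[0,0,0],"hand":48},
  {"slide":[0,0,0],"turn":[0,0,0],"hand":48},
])

```text
clock: 23.78
eef_pos: [440.7, 158.9, 1.6]
tool_rot: [3.141, -0.0, 1.554]
force: [-0.7, -0.3, 7.6]
width: 57.5
```

play_rows([
  {"slide":[0,0,0],"turn":[0,0,0],"hand":45},
  {"slide":[0,0,0],"turn":[0,0,0],"hand":45},
])

```text
clock: 24.02
eef_pos: [440.7, 158.9, 1.6]
tool_rot: [3.141, -0.0, 1.553]
force: [-1.2, 0.3, 8.4]
width: 57.7
```

Run:
```python
from rel import *
rel(440.9,159,-1,89.1)
im,d=grab('scene','s18')
cv2.imwrite('pics/s18d.png',cv2.resize(im[190:300,190:335],(790,600),interpolation=cv2.INTER_CUBIC))
```

```text
clock 24.02 pos [440.7 158.9   1.6] rot [ 1.7996e+02 -1.0000e-02  8.9010e+01] F [-1.2  0.3  8.4] w 57.7
slide [0.1 0.2 2.6] turnz -0.09
```

View pics/s18d.png

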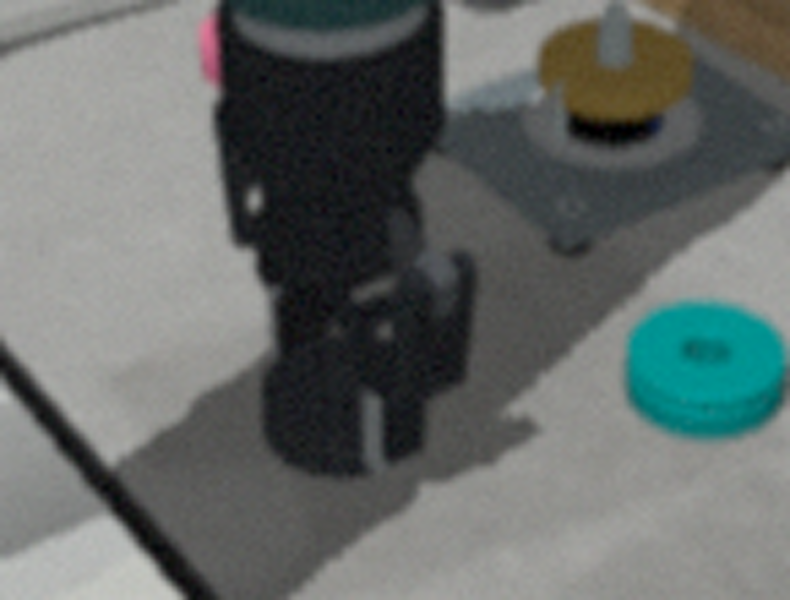

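play_rows([
  {"slide":[0,0,-4],"turn":[0,0,0],"hand":45},
  {"slide":[0,0,-12],"turn":[0,0,0],"hand":45},
  {"slide":[0,0,-24],"turn":[0,0,0],"hand":45},
  {"slide":[0,0,-32],"turn":[0,0,0],"hand":45},
  {"slide":[0,0,-24],"turn":[0,0,0],"hand":45},
])

```text
clock: 24.7
eef_pos: [440.3, 158.3, 98.4]
tool_rot: [-3.141, 0.0, 1.553]
force: [-0.5, -0.5, -5.2]
width: 57.7
```

play_rows([
  {"slide":[0,0,-12],"turn":[0,0,0],"hand":45},
  {"slide":[0,0,-4],"turn":[0,0,0],"hand":45},
  {"slide":[0,0,0],"turn":[0,0,0],"hand":45},
  {"slide":[0,0,0],"turn":[0,0,0],"hand":45},
])

```text
clock: 25.2
eef_pos: [440.0, 158.4, 112.1]
tool_rot: [-3.14, 0.001, 1.554]
force: [-0.3, -0.5, -5.0]
width: 57.6
```

Run:
```python
from rel import *
rel(630.3,244.5,110,89.1)
im,d=grab('scene','s19')
cv2.imwrite('pics/s19d.png',cv2.resize(im[130:280,190:380],(760,600),interpolation=cv2.INTER_CUBIC))
```

```text
clock 25.2 pos [440.  158.4 112.1] rot [-1.799e+02  5.000e-02  8.902e+01] F [-0.3 -0.5 -5. ] w 57.6
slide [ 89.4 188.8   1.7] turnz -0.08
```

View pics/s19d.png

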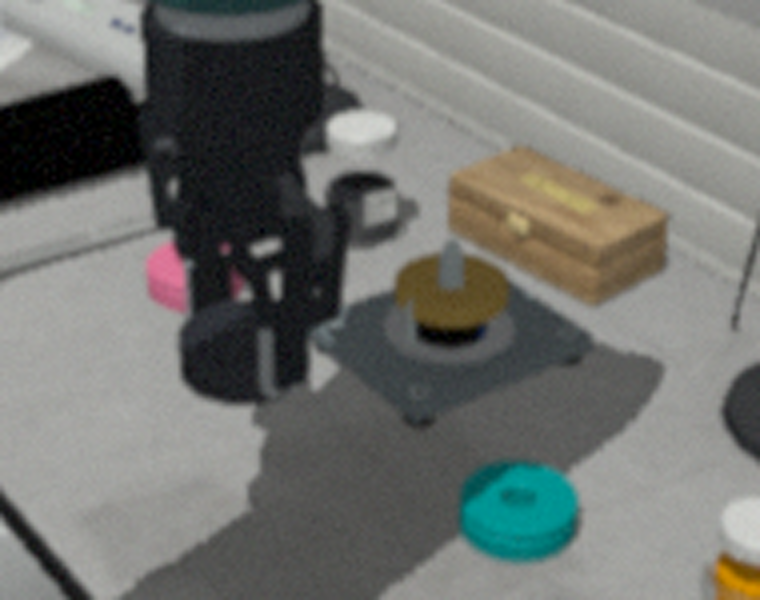

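play_rows([
  {"slide":[7,15,0],"turn":[0,0,0],"hand":45},
  {"slide":[17,36,0],"turn":[0,0,0],"hand":45},
  {"slide":[20,42,0],"turn":[0,0,0],"hand":45},
  {"slide":[20,42,0],"turn":[0,0,0],"hand":45},
  {"slide":[16,34,0],"turn":[0,0,0],"hand":45},
])

```text
clock: 25.88
eef_pos: [612.0, 236.2, 111.6]
tool_rot: [-3.14, 0.001, 1.553]
force: [1.0, -0.5, -5.3]
width: 57.9
```

play_rows([
  {"slide":[7,15,0],"turn":[0,0,0],"hand":45},
  {"slide":[2,4.5,0],"turn":[0,0,0],"hand":45},
  {"slide":[0,0,0],"turn":[0,0,0],"hand":45},
  {"slide":[0,0,0],"turn":[0,0,0],"hand":45},
  {"slide":[0,0,0],"turn":[0,0,0],"hand":45},
])

```text
clock: 26.5
eef_pos: [630.0, 244.0, 112.9]
tool_rot: [-3.141, 0.001, 1.554]
force: [-0.7, 0.4, -4.9]
width: 57.8
```

Run:
```python
from rel import *
rel(630.3,244.5,77,89.1)
im,d=grab('scene','s20')
cv2.imwrite('pics/s20d.png',cv2.convertScaleAbs(cv2.resize(im[145:220,265:355],(720,600),interpolation=cv2.INTER_CUBIC),alpha=2,beta=-20))
```

```text
clock 26.5 pos [630.  244.  112.9] rot [-1.7997e+02  4.0000e-02  8.9020e+01] F [-0.7  0.4 -4.9] w 57.8
slide [ 0.5  0.3 35.9] turnz -0.08
```

View pics/s20d.png

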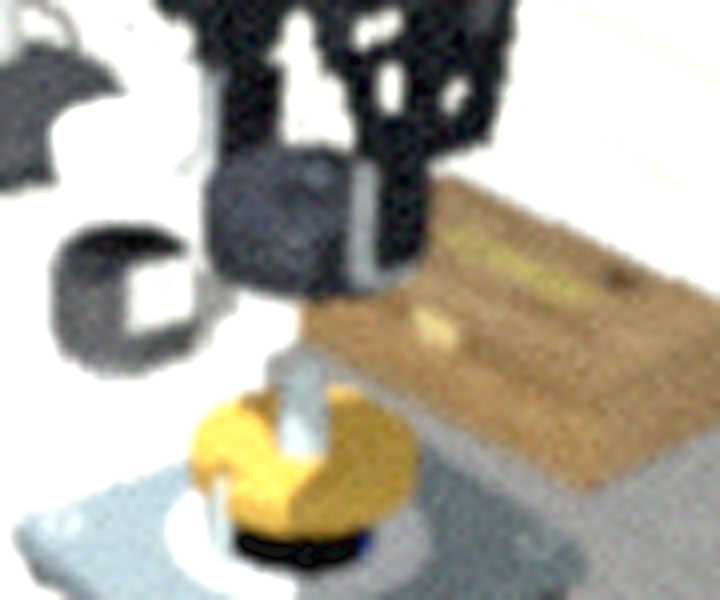

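play_rows([
  {"slide":[0.3,0.2,6],"turn":[0,0,0],"hand":45},
  {"slide":[0,0,10],"turn":[0,0,0],"hand":45},
  {"slide":[0,0,9],"turn":[0,0,0],"hand":45},
  {"slide":[0,0,5],"turn":[0,0,0],"hand":45},
  {"slide":[0,0,2],"turn":[0,0,0],"hand":45},
])

```text
clock: 27.18
eef_pos: [630.5, 244.6, 80.1]
tool_rot: [-3.141, 0.0, 1.554]
force: [-1.1, -0.4, -5.3]
width: 57.7
```

play_rows([
  {"slide":[0,0,2],"turn":[0,0,0],"hand":45},
  {"slide":[0,0,2],"turn":[0,0,0],"hand":45},
])

```text
clock: 27.42
eef_pos: [630.9, 244.8, 77.0]
tool_rot: [3.141, -0.0, 1.554]
force: [0.3, 0.3, -4.8]
width: 58.0
```

play_rows([
  {"slide":[0,0,2],"turn":[0,0,0],"hand":45},
  {"slide":[0,0,2],"turn":[0,0,0],"hand":45},
])

```text
clock: 27.68
eef_pos: [630.8, 244.7, 72.8]
tool_rot: [-3.141, 0.0, 1.554]
force: [0.5, 0.2, -5.5]
width: 57.6
```

Correct slightly back towards the position at which the plate ran freely, and continue.

play_rows([
  {"slide":[-0.2,-0.4,2],"turn":[0,0,0],"hand":45},
  {"slide":[0,0,2],"turn":[0,0,0],"hand":45},
])

```text
clock: 27.92
eef_pos: [630.3, 244.4, 68.7]
tool_rot: [-3.141, 0.0, 1.554]
force: [0.2, -0.8, -5.8]
width: 57.6
```

play_rows([
  {"slide":[0,0,2],"turn":[0,0,0],"hand":45},
  {"slide":[0,0,2],"turn":[0,0,0],"hand":45},
  {"slide":[0,0,2],"turn":[0,0,0],"hand":45},
])

```text
clock: 28.3
eef_pos: [630.4, 244.4, 62.7]
tool_rot: [-3.141, 0.0, 1.553]
force: [0.2, 0.4, -5.1]
width: 57.5
```

play_rows([
  {"slide":[0,0,2],"turn":[0,0,0],"hand":45},
  {"slide":[0,0,2],"turn":[0,0,0],"hand":45},
  {"slide":[0,0,2],"turn":[0,0,0],"hand":45},
])

```text
clock: 28.68
eef_pos: [630.3, 244.5, 56.7]
tool_rot: [-3.141, 0.0, 1.554]
force: [0.8, 0.2, -5.0]
width: 57.4
```

play_rows([
  {"slide":[0,0,1],"turn":[0,0,0],"hand":45},
  {"slide":[0,0,1],"turn":[0,0,0],"hand":45},
  {"slide":[0,0,1],"turn":[0,0,0],"hand":45},
])

```text
clock: 29.05
eef_pos: [630.4, 244.5, 53.8]
tool_rot: [-3.141, 0.0, 1.554]
force: [-0.4, 0.1, -5.3]
width: 57.9
```

play_rows([
  {"slide":[0,0,0.7],"turn":[0,0,0],"hand":45},
  {"slide":[0,0,0.7],"turn":[0,0,0],"hand":45},
])

```text
clock: 29.3
eef_pos: [630.4, 244.4, 52.4]
tool_rot: [-3.141, 0.0, 1.553]
force: [0.6, 0.6, -5.0]
width: 57.7
```

play_rows([
  {"slide":[0,0,0.6],"turn":[0,0,0],"hand":45},
])

```text
clock: 29.42
eef_pos: [630.4, 244.4, 51.8]
tool_rot: [-3.141, 0.0, 1.553]
force: [-0.9, -0.3, 0.1]
width: 57.9
```

play_rows([
  {"slide":[0,0,0.6],"turn":[0,0,0],"hand":45},
  {"slide":[0,0,0.3],"turn":[0,0,0],"hand":45},
])

```text
clock: 29.68
eef_pos: [630.4, 244.5, 51.7]
tool_rot: [3.142, 0.0, 1.553]
force: [-2.1, -2.2, 4.1]
width: 57.6
```

Run:
```python
from rel import *
rel(630.3,244.5,51.6,89.1)
im,d=grab('scene','s21')
cv2.imwrite('pics/s21d.png',cv2.convertScaleAbs(cv2.resize(im[145:220,265:355],(720,600),interpolation=cv2.INTER_CUBIC),alpha=2,beta=-20))
```

```text
clock 29.68 pos [630.4 244.5  51.7] rot [1.800e+02 2.000e-02 8.901e+01] F [-2.1 -2.2  4.1] w 57.6
slide [ 0.  -0.1  0.1] turnz -0.09
```

View pics/s21d.png

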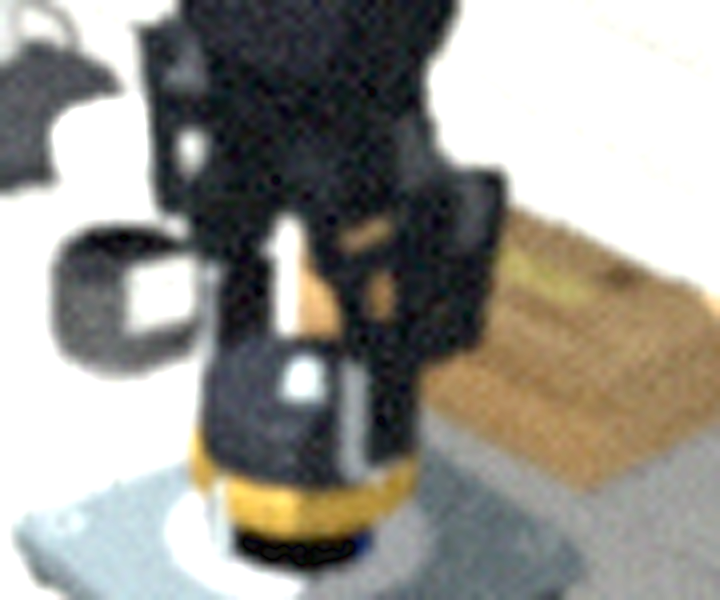

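play_rows([
  {"slide":[0,0,-0.3],"turn":[0,0,0],"hand":60},
  {"slide":[0,0,0],"turn":[0,0,0],"hand":66},
  {"slide":[0,0,0],"turn":[0,0,0],"hand":76},
  {"slide":[0,0,0],"turn":[0,0,0],"hand":85},
  {"slide":[0,0,0],"turn":[0,0,0],"hand":85},
])

```text
clock: 30.35
eef_pos: [630.4, 244.5, 51.2]
tool_rot: [-3.141, 0.0, 1.553]
force: [-0.7, -1.3, 0.4]
width: 85.4
```

play_rows([
  {"slide":[0,0,-6],"turn":[0,0,0],"hand":85},
  {"slide":[0,0,-15],"turn":[0,0,0],"hand":85},
  {"slide":[0,0,-30],"turn":[0,0,0],"hand":85},
  {"slide":[0,0,-40],"turn":[0,0,0],"hand":85},
  {"slide":[0,0,-30],"turn":[0,0,0],"hand":85},
])

```text
clock: 30.98
eef_pos: [631.0, 245.0, 175.4]
tool_rot: [3.139, -0.001, 1.554]
force: [-0.3, 0.1, 0.0]
width: 85.1
```

play_rows([
  {"slide":[-25,-25,0],"turn":[0,0,0],"hand":85},
  {"slide":[-40,-40,0],"turn":[0,0,0],"hand":85},
  {"slide":[-40,-40,0],"turn":[0,0,0],"hand":85},
  {"slide":[-25,-25,0],"turn":[0,0,0],"hand":85},
  {"slide":[0,0,0],"turn":[0,0,0],"hand":85},
])

```text
clock: 31.6
eef_pos: [496.7, 114.2, 173.3]
tool_rot: [-3.141, 0.003, 1.552]
force: [1.3, 0.4, 0.5]
width: 85.1
```

Run:
```python
from rel import *
rel()
im,d=grab('scene','s22');t,dt=grab('top','t22')
cv2.imwrite('pics/s22d.png',cv2.convertScaleAbs(cv2.resize(im[145:220,265:355],(720,600),interpolation=cv2.INTER_CUBIC),alpha=1.8,beta=-20))
cv2.imwrite('pics/t22d.png',cv2.convertScaleAbs(cv2.resize(t[110:275,120:340],(800,600),interpolation=cv2.INTER_CUBIC),alpha=1.6,beta=-30))
for u in((252,160),(270,162),(258,152),(262,172)):
  print(u,dep('top',u,dt[u[1],u[0]]).round(1))
```

```text
clock 31.6 pos [496.7 114.2 173.3] rot [-1.7998e+02  1.6000e-01  8.8900e+01] F [1.3 0.4 0.5] w 85.1
slide [0. 0. 0.] turnz None
(252, 160) [629.3 260.3  70.8]
(270, 162) [625.  224.7  68.8]
(258, 152) [645.4 248.2  68.8]
(262, 172) [605.2 240.9  69.4]
```

View pics/s22d.png

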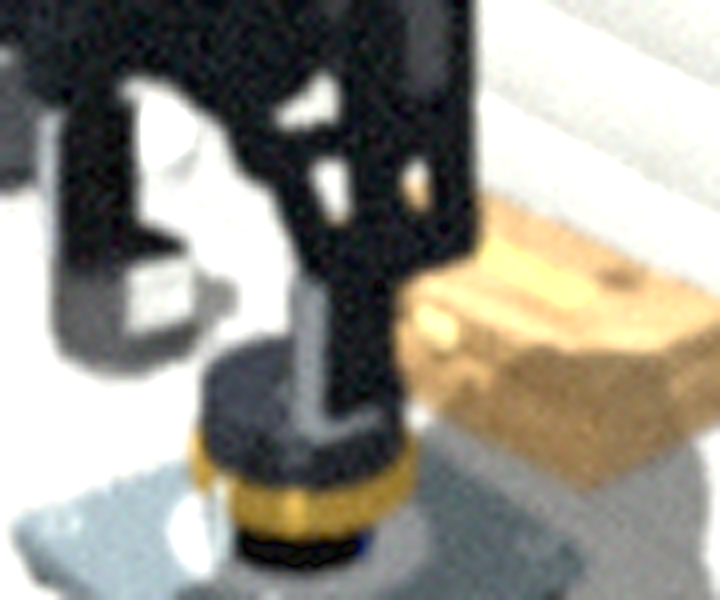

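View pics/t22d.png

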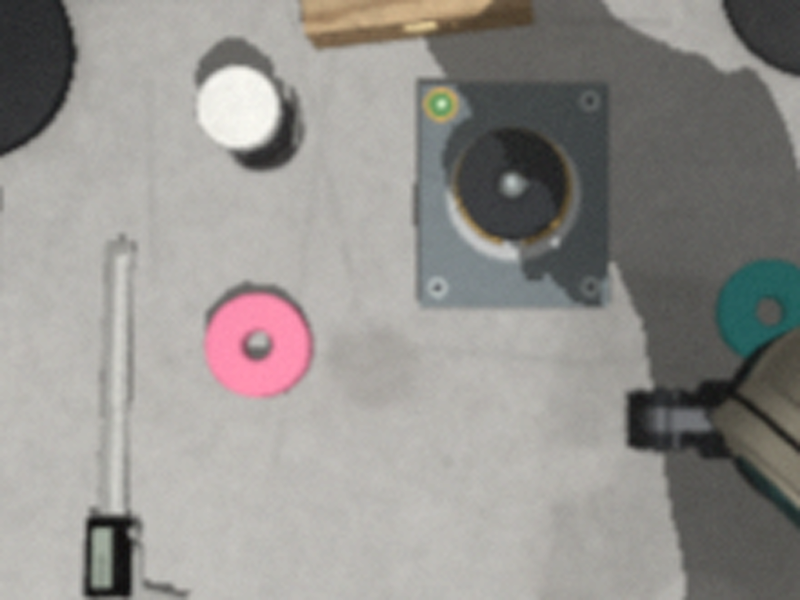

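play_rows([
  {"slide":[0,0,0],"turn":[0,0,0],"hand":85},
  {"slide":[0,0,0],"turn":[0,0,0],"hand":85},
  {"slide":[0,0,0],"turn":[0,0,0],"hand":85},
  {"slide":[0,0,0],"turn":[0,0,0],"hand":85},
  {"slide":[0,0,0],"turn":[0,0,0],"hand":85},
])

```text
clock: 32.33
eef_pos: [498.1, 116.8, 172.2]
tool_rot: [-3.141, 0.0, 1.554]
force: [-0.3, -0.9, -0.5]
width: 84.9
```

Run:
```python
from h import *
a=np.load('pics/top0.npz')['im'].astype(np.float32).mean(2);b=np.load('pics/t22.npz')['im'].astype(np.float32).mean(2)
for n,(x0,y0,x1,y1) in dict(jar=(170,122,206,162),caliper=(145,172,160,278)).items():
    print(n,cv2.phaseCorrelate(a[y0:y1,x0:x1].copy(),b[y0:y1,x0:x1].copy()),np.abs(a-b)[y0:y1,x0:x1].mean())
print(finish_job())
```

```text
jar ((-0.07881893710478138, 0.1266647195554853), 0.9763174028860198) 7.565509
caliper ((0.5047999515751052, -0.0008476990782355642), 0.7844293223487007) 32.02935
the job is handed in; nothing more can be done
None
```

The rig is stacked and the job is handed in at about 32 s. The ring sits round the boss, then the plate with its notch on the guide pin, then the dark steel weight. I lowered the weight all the way and let go only once it rested on the plate.

**Seating:** each part met light contact where it should be home:

| Part | TCP z at contact (expected) | Peak force measured on the tool |
|---|---|---|
| Ring | 22.2 mm (about 22) | about 9 N |
| Plate | 37.4 mm (about 37) | about 12 N |
| Weight | 51.7 mm (about 51.6) | about 4 N |

The final top depth view puts the weight's upper face at 69–71 mm, against 70 expected. The last pictures show the stack flat, the post through the bore and the arm well clear.

**Bystanders:** the jar matches its first picture to about 0.1 px.

**Checks that disagreed:**
- The caliper check was unclear: it showed 0.5 px of apparent shift with weak correlation. In the first picture the arm's shadow lay over it, and the arm never came near it, so I put this down to the shadow.
- The seated ring looked about 1–2 mm off the post's axis in x in the top view, partly because that view leans with height. It lies round the boss and met no side force going down.
- The gripper read about 2–3 mm less than each part's diameter while holding it.

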